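# Gather the specimen mounts in the tray's cut-off corner

### The job

Lift the white sorting tray by its carrying bar and tilt it so that all four loose metal specimen mounts slide together into its cut-off corner, and hold that corner a few centimetres above the middle of the steel dish, touching neither dish nor bench, ready to be tipped out. Finish like that, still gripping the tray, tilted and still, with all mounts in the corner: put nothing down, spill nothing, and leave the dish and the other things on the bench where they stand.

Things in the scene. Friction and masses are not known exactly. Their poses are not given: they have to be found in the camera images.
- tray: White plastic sorting tray, open on top, 200 (x) by 140 (y) mm outside, walls 40 mm high, walls and floor 4 mm thick, 0.25 to 0.42 kg; origin under its centre, z up. Its corner at -x, +y is cut off by a diagonal wall (60 mm off each side). It stands flat, yaw within 0.5 rad of 0, left or right of the robot's middle line, the dish on the other side.
- tray_bar (a point): Middle of the tray's carrying bar, at the centre of its section: (0, 0, 87) mm in the tray's frame, same axes. The straight aluminium bar runs along x over the tray from end to end, 14 mm wide (y), 16 mm high, on a narrow post at each end; fingers fit on both sides.
- tray_corner (a point): Foot of the diagonal wall, at the middle of its inner face, on the upper side of the floor: in the tray's frame (-67, 37, 4) mm; its axes are the tray's.
- mount1: Specimen mount, one of four alike: solid metal disc, 20 mm across, 12 mm high, 11 g, lying flat and loose on the tray's floor, away from the cut-off corner; origin at the centre of its underside. Friction in the tray 0.16 to 0.24: slides from about 14 degrees of tilt, along the side walls (tray tilted towards the corner) from about 25.
- mount2: Specimen mount, one of four alike: solid metal disc, 20 mm across, 12 mm high, 11 g, lying flat and loose on the tray's floor, away from the cut-off corner; origin at the centre of its underside. Friction in the tray 0.16 to 0.24: slides from about 14 degrees of tilt, along the side walls (tray tilted towards the corner) from about 25.
- mount3: Specimen mount, one of four alike: solid metal disc, 20 mm across, 12 mm high, 11 g, lying flat and loose on the tray's floor, away from the cut-off corner; origin at the centre of its underside. Friction in the tray 0.16 to 0.24: slides from about 14 degrees of tilt, along the side walls (tray tilted towards the corner) from about 25.
- mount4: Specimen mount, one of four alike: solid metal disc, 20 mm across, 12 mm high, 11 g, lying flat and loose on the tray's floor, away from the cut-off corner; origin at the centre of its underside. Friction in the tray 0.16 to 0.24: slides from about 14 degrees of tilt, along the side walls (tray tilted towards the corner) from about 25.
- dish: Round open steel dish, 110 mm across, 30 mm high, wall 3 mm, 0.25 kg, standing on the bench; origin at the centre of its underside.
- pen: Bystander: marker pen, 125 mm long, 14 mm thick, lying along its x between tray and dish; origin on the bench under its middle.
- jar: Bystander: small amber jar, 44 mm across, 50 mm high, beyond the gap between tray and dish; origin under its middle.
- slide_box: Bystander: blue slide box, 85 x 100 x 32 mm, towards the far edge of the bench; origin under its middle.
- petri_stack: Bystander: stack of three round culture dishes, 90 mm across, 42 mm high, towards the far edge of the bench; origin under its middle.
- wash_bottle: Bystander: white bottle, 56 mm across, 110 mm high, far left; origin under its middle.
- beaker: Bystander: white cup, 70 mm across, 85 mm high, far right; origin under its middle.
Not all that is in view belongs to the job. Leave any pink look-alike of the tray alone. Of the things that look like the dish, the smaller one is meant.

How it is judged:
At the end, for the whole second after the job is handed in: Fingers grip the tray, tilted 0.25 to 1.0 rad, still (under 30 mm/s) and clear of the dish; all four mounts still, within 65 mm of tray_corner; tray_corner within 45 mm horizontally of the dish's centre and 45 to 150 mm above the bench (the dish is 30 mm high); the dish stands upright (distance between each of mount1, mount2, mount3, mount4 and tray_corner below 0.065 m and linear speed of each of mount1, mount2, mount3, mount4, tray below 0.03 m/s and angle between tray's own z axis and vertical between 0.25 and 1 rad and horizontal distance between tray_corner and dish below 0.045 m and height (world z) of tray_corner between 0.045 and 0.15 m and contact force between the fingers and tray above 2 N and contact force between tray and dish below 0.3 N and angle between dish's own z axis and vertical below 0.1 rad); the arm keeps its last pose, push and grip.
It fails at once if the dish is moved by more than 30 mm (distance of dish from where it was at the start of the episode above 0.03 m).
It fails at once if a bystander (pen, jar, slide box, culture dishes, bottle, cup) is moved by more than 30 mm (distance of any of pen, jar, slide_box, petri_stack, wash_bottle, beaker from where it was at the start of the episode above 0.03 m).
It also fails if it takes over 51 s, if anything falls off the work surface, if the arm or the gripper's body presses on something with over 40 N, if the wrist force passes 120 N, or if a joint passes its speed limit or range.

### The arm

A 6-joint arm with a two-finger parallel gripper is mounted at the origin on the work surface. World frame = base frame: x ahead of the robot, y to its left, z up, the work surface at z = 0. Lengths are in m, angles in rad, forces in N, time in s.
With the tool pointing down it reaches from about 0.325 to 0.9 m from the base axis. Payload 6.1 kg.
Tool frame: the origin (TCP) lies midway between the tips of the shut fingers; the grasp point (between the pads) lies 19 mm behind it; z points along the fingers, y is the line along which they close (so a half turn about z gives the same grasp; the last joint's range is limited). The gripper opens to 85 mm and grips with 20 to 120 N. Pads are 22 mm wide; open, the fingers measure 114 mm over their backs; the gripper's body (76 mm by 85 mm) begins 54 mm behind the grasp point. The pads swing forward as they close: fully open they stand 13 mm farther back than shut.
Start: joints at [1.148, 0.22, 1.526, -0, 1.395, -0.126], TCP at [0.183, 0.598, 0.202] pointing down, gripper open.
Joint ranges: [-2.98, 2.98], [-0.91, 2.08], [0.09, 2.57], [-1.24, 4.39], [0.2, 2.65], [-2.68, 2.68]. Speed limits (rad/s): [2.57, 2.57, 3.01, 3.14, 3.14, 3.14].

### API

Orientations are given as [roll, pitch, yaw] about the fixed x, y, z axes, in that order (R = Rz(yaw) Ry(pitch) Rx(roll)).
In Python, from workcell import env, optics, job gives the robot as it stands.
- The arm moves only by the tool carry_out, never from a script. Its arguments are lists of equal length, an entry for each row: "offset": the shift along the tool's x, y, z in m, a list of three; "turn": the turn about the tool's z in rad; "gripper": the finger opening in m, from 0 to 0.0854. In form: {"offset": [[x, y, z], ...], "turn": [turn, ...], "gripper": [gripper, ...]}. A call has 1 to 20 rows; each row is the pose to reach, as a shift and turn from the pose commanded when the call began, along the tool's axes at that moment; what a row does not reach only later rows make up. A row lasts 1/12 s, in which the tool goes at most 41.7 mm and 7.16 degrees, less where a joint would pass 70% of its speed; a pose out of reach is approached as far as the arm can. A call with a gripper value outside its range is refused whole. The fingers move at their own pace and stop on an object; the grip force is fixed at half the most. Time passes only in rows, so rows that repeat a pose let the fingers close. It gives the time, the measured TCP pose, the force, the opening and the grip force at its end, in the units of the state.
- env.state(): the state, without advancing time (a new reading comes with each control period).
- optics.get_image(name): name is "scene" or "top" or "wrist"; returns a dict with "img" (480x640x3 uint8, red, green, blue), "fovy" (degrees; the focal length in pixels is half the picture's height over the tangent of half this angle, whatever the lens; pixels are square), "cx", "cy" (the principal point, pixels), "k1" (the pictures are not rectified: a ray, as slopes to the right and down, at radius r is drawn at 1 + k1 r^2 times it, then the intrinsics apply), "position" and "attitude" of the camera in the world. Camera axes: x right, y down, z forward; pixel columns grow to the right and rows downward; lengths in m; the calibration is good to about 2 mm. A picture is of the moment at which its call begins. There is no depth.
- job.job_done(): hands the job in; it is judged then, once.
The state is a dict: "time_s": time; "joints": joint angles; "joint_velocities": joint speeds; "effort": joint torques, N m; "tool_pos": TCP position; "ee_rot": TCP orientation; "wrist_force": force on the tool from outside, world axes, zero at the start; "wrist_torque": the same for the moment, N m; "finger_gap": finger opening in m; "gripper_force": force on a finger pad.
Only numpy, scipy, OpenCV 4.12 (cv2) and the standard library are available. Lean on these libraries where they do the work, as an engineer would, in place of code of your own. Each camera call takes 0.05 s, during which the arm holds its last target. There are 200 camera calls.

## Working session

There is one attempt and no reset: what is moved stays moved. The work goes in short steps, Python scripts to look and compute and a tool call to move; the robot and the scene stay as the last step left them, time stands still between calls to the robot, and variables do not carry over. Pictures are saved under pics/ and viewed, at most 10 in all, crops included, and the job is handed in when it is done.

Besides the shell and the picture viewer there is one more tool, called after ">>>" as name(argument=value, ...), one argument or row to a line, values as JSON. carry_out: Moves the arm, as the interface text tells. Its arguments: {"type":"object","properties":{"offset":{"type":"array"},"turn":{"type":"array"},"gripper":{"type":"array"}},"required":["offset","turn","gripper"]}

```bash
mkdir -p pics
cat > h.py <<'E'
import numpy as np,cv2
from workcell import env,optics,job
def cam(n):
    d=optics.get_image(n); return d
def Rm(a):
    a=np.array(a,float)
    if a.shape==(3,3): return a
    if a.size==4: raise Exception('quat')
    r,p,y=a;c,s=np.cos,np.sin
    return np.array([[c(y),-s(y),0],[s(y),c(y),0],[0,0,1]])@np.array([[c(p),0,s(p)],[0,1,0],[-s(p),0,c(p)]])@np.array([[1,0,0],[0,c(r),-s(r)],[0,s(r),c(r)]])
def K(d):
    f=240/np.tan(np.radians(d['fovy'])/2); return np.array([[f,0,d['cx']],[0,f,d['cy']],[0,0,1.]])
def rays(d,px):
    px=np.array(px,float).reshape(-1,1,2)
    u=cv2.undistortPointsIter(px,K(d),np.array([d['k1'],0,0,0.]),None,None,(3,50,1e-9))[:,0]
    return np.c_[u,np.ones(len(u))]@Rm(d['attitude']).T
def onz(d,px,z):
    r=rays(d,px);p=np.array(d['position']);return p+r*((z-p[2])/r[:,2])[:,None]
def proj(d,P):
    R=Rm(d['attitude']);q=(np.atleast_2d(P)-d['position'])@R
    return cv2.projectPoints(q,np.zeros(3),np.zeros(3),K(d),np.array([d['k1'],0,0,0.]))[0][:,0]
def save(d,n): cv2.imwrite('pics/'+n+'.png',d['img'][:,:,::-1])
E
python3 - <<'E'
from h import *
for n in('top','scene'):
    d=cam(n);save(d,n+'0');print(n,{k:v for k,v in d.items() if k!='img'})
print(env.state())
E
```

```text
top {'fovy': 55.746023311103244, 'cx': 312.0337437741634, 'cy': 238.84159909040963, 'k1': -0.08556194108481809, 'position': array([ 0.38961695, -0.01991739,  1.26300011]), 'attitude': array([-2.99324182,  0.01249933, -1.59694967])}
scene {'fovy': 50.61160051258118, 'cx': 321.3246744424184, 'cy': 240.0830512168887, 'k1': -0.035331840926363954, 'position': array([1.64369725, 0.20299527, 0.78445615]), 'attitude': array([-2.14269326e+00,  2.13050342e-03,  1.78570891e+00])}
{'time_s': 0.1, 'joints': array([ 1.14789136e+00,  2.21153379e-01,  1.52751729e+00,  8.63891586e-06,
        1.39469885e+00, -1.26117036e-01]), 'joint_velocities': array([-5.96786256e-05, -1.31448925e-03, -3.80044593e-03, -1.94020558e-06,
       -7.13917548e-04,  9.02267874e-04]), 'effort': array([ 1.25825212e-03, -4.98234630e+01, -3.90550768e+01, -1.32211671e-04,
        5.58733867e-03, -3.74440413e-05]), 'tool_pos': array([0.18254239, 0.59711718, 0.201494  ]), 'ee_rot': array([-3.13983097e+00, -2.31934345e-04,  2.84480300e+00]), 'wrist_force': array([-0.0177691 ,  0.16847621, -0.13385696]), 'wrist_torque': array([ 0.01255676, -0.0095142 ,  0.01188829]), 'gripper_force': 0.0, 'finger_gap': 0.08502658579358054}
```

View pics/top0.png

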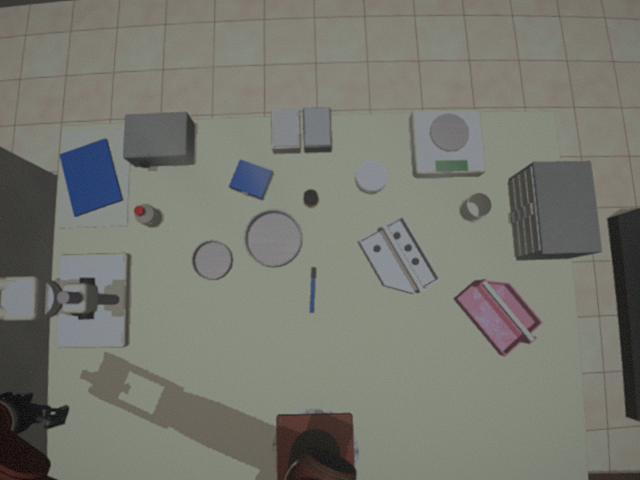

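View pics/scene0.png

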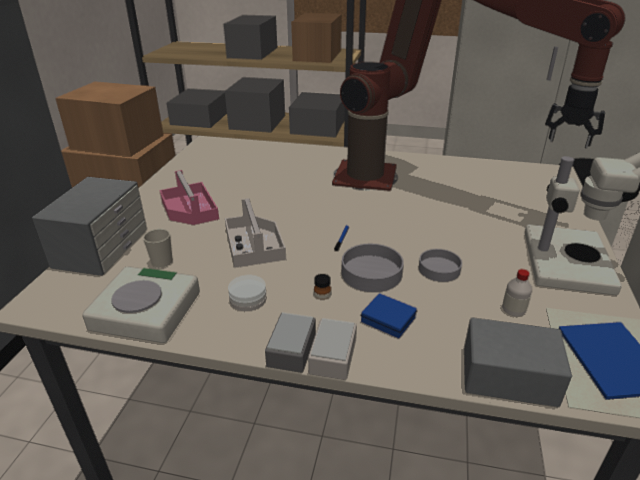

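Run:
```python
from h import *
d=cam('top');c=d['img'][205:305,345:460];cv2.imwrite('pics/crop1.png',cv2.resize(c,None,fx=6,fy=6,interpolation=cv2.INTER_CUBIC)[:,:,::-1])
g=cv2.cvtColor(d['img'],cv2.COLOR_RGB2HSV);print(g[260,212],g[240,275],g[300,250],d['img'][260,212],d['img'][300,250],d['img'][274,395])
for n,p,z in(('dish rim L',(193,260),.03),('R',(232,260),.03),('T',(212,241),.03),('B',(212,279),.03),('bar+x',(389,221),.095),('bar-x',(413,291),.095),('pen',(313,290),.007),('jar',(311,198),.05),('petri',(371,176),.042)):print(n,onz(d,p,z).round(3))
```

```text
[140   6 124] [165   4 133] [ 39  24 141] [123 121 124] [137 141 128] [134 140 146]
dish rim L [[0.525 0.32  0.03 ]]
R [[0.522 0.212 0.03 ]]
T [[0.576 0.267 0.03 ]]
B [[0.471 0.267 0.03 ]]
bar+x [[ 0.606 -0.213  0.095]]
bar-x [[ 0.422 -0.265  0.095]]
pen [[ 0.435 -0.008  0.007]]
jar [[ 0.685 -0.01   0.05 ]]
petri [[ 0.745 -0.178  0.042]]
```

View pics/crop1.png

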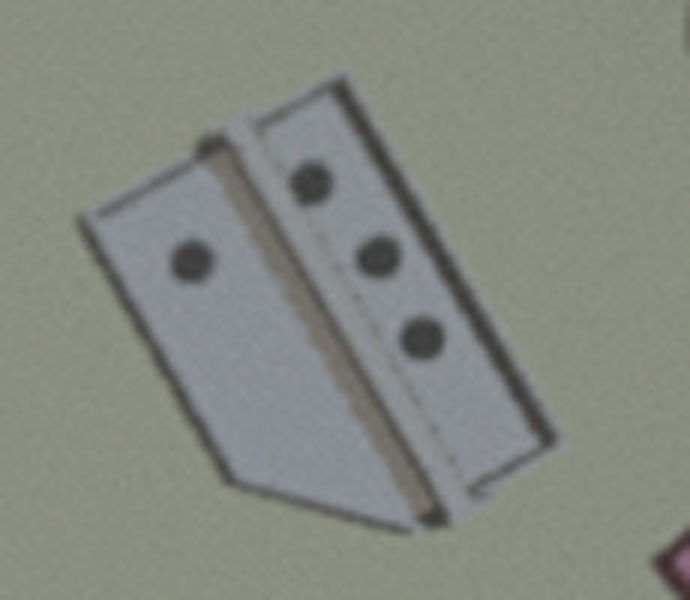

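Run:
```python
from h import *
d=cam('top')
f=lambda u,v,z:onz(d,(345+u/6,205+v/6),z)[0]
a,b=f(240,128,.095),f(460,508,.095);print(a,b,np.linalg.norm(a-b),np.arctan2(*(a-b)[1::-1]))
q=[f(83,215,.04),f(343,77,.04),f(557,438,.04)]
print(q,np.linalg.norm(q[0]-q[1]),np.linalg.norm(q[2]-q[1]),np.arctan2(*(q[1]-q[2])[1::-1]),(q[0]+q[2])/2)
c=(a+b)/2;y=np.arctan2(*(a-b)[1::-1])
R=np.array([[np.cos(y),-np.sin(y)],[np.sin(y),np.cos(y)]])
print('center',c,'mounts tray',[((f(*m,.016)-c)[:2]@R).round(3) for m in((192,262),(312,183),(379,257),(423,338))])
for x in(-.09,0,.06,.085):
  print(x,c[:2]+R@[x,0])
s=env.state();print(s['tool_pos'],s['ee_rot'])
```

```text
[ 0.59221358 -0.20143028  0.095     ] [ 0.42472019 -0.28783981  0.095     ] 0.1884692078552476 0.4762850806686493
[array([ 0.56369405, -0.1366358 ,  0.04      ]), array([ 0.62413996, -0.25847082,  0.04      ]), array([ 0.45633374, -0.34625371,  0.04      ])] 0.13600544488098643 0.18937993648825585 0.48197251612510106 [ 0.5100139  -0.24144475  0.04      ]
center [ 0.50846689 -0.24463505  0.095     ] mounts tray [array([0.057, 0.034]), array([ 0.062, -0.034]), array([ 0.017, -0.043]), array([-0.025, -0.042])]
-0.09 [ 0.4284835  -0.28589833]
0 [ 0.50846689 -0.24463505]
0.06 [ 0.56178914 -0.2171262 ]
0.085 [ 0.58400675 -0.20566417]
[0.1825958  0.59728931 0.20179699] [-3.14034073e+00 -1.65737502e-04  2.84481213e+00]
```

>>> carry_out(
  offset=[
    [-0.586, -0.68, 0],
    [-0.586, -0.68, 0],
    [-0.586, -0.68, 0],
    [-0.586, -0.68, 0],
    [-0.586, -0.68, 0],
    [-0.586, -0.68, 0],
    [-0.586, -0.68, 0],
    [-0.586, -0.68, 0],
    [-0.586, -0.68, 0],
    [-0.586, -0.68, 0],
    [-0.586, -0.68, 0],
    [-0.586, -0.68, 0],
    [-0.586, -0.68, 0],
    [-0.586, -0.68, 0],
    [-0.586, -0.68, 0],
    [-0.586, -0.68, 0],
    [-0.586, -0.68, 0],
    [-0.586, -0.68, 0],
    [-0.586, -0.68, 0],
    [-0.586, -0.68, 0],
  ],
  turn=[2.367, 2.367, 2.367, 2.367, 2.367, 2.367, 2.367, 2.367, 2.367, 2.367, 2.367, 2.367, 2.367, 2.367, 2.367, 2.367, 2.367, 2.367, 2.367, 2.367],
  gripper=[0.085, 0.085, 0.085, 0.085, 0.085, 0.085, 0.085, 0.085, 0.085, 0.085, 0.085, 0.085, 0.085, 0.085, 0.085, 0.085, 0.085, 0.085, 0.085, 0.085],
)

```text
time_s: 1.87
tool_pos: [0.5187, -0.1673, 0.2023]
ee_rot: [-3.142, -0.0, 0.471]
wrist_force: [0.9, 0.2, 0.4]
finger_gap: 0.0854
gripper_force: 0.0
```

>>> carry_out(
  offset=[
    [-0.002, 0.03, 0],
    [-0.002, 0.045, 0],
    [-0.002, 0.045, 0],
  ],
  turn=[0, 0, 0],
  gripper=[0.085, 0.085, 0.085],
)

```text
time_s: 2.12
tool_pos: [0.5378, -0.2092, 0.2019]
ee_rot: [3.141, 0.001, 0.474]
wrist_force: [0.3, -0.2, -0.2]
finger_gap: 0.085
gripper_force: 0.0
```

Run:
```python
from h import *
d=cam('wrist');save(d,'w1');s=env.state();print(s['tool_pos'],s['ee_rot'],d['position'],d['attitude'])
c=np.array([.509,-.243]);y=.478;R=np.array([[np.cos(y),-np.sin(y)],[np.sin(y),np.cos(y)]])
P=[[*(c+R@[x,0]),.095] for x in(-.098,0,.04,.098)];print(proj(d,P).round(0))
```

```text
[ 0.53715859 -0.20725083  0.20178989] [-3.14053447e+00  6.51845695e-04  4.75414134e-01] [ 0.61226748 -0.17023341  0.37178205] [ 2.80871159e+00 -9.91365331e-04 -1.09525260e+00]
[[337. 362.]
 [339. 270.]
 [340. 227.]
 [341. 157.]]
```

View pics/w1.png

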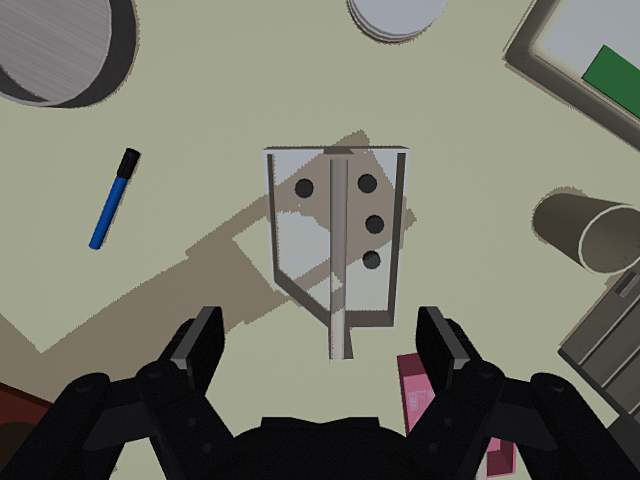

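>>> carry_out(
  offset=[
    [-0.001, 0.018, 0],
    [-0.001, 0.018, 0.04],
    [-0.001, 0.018, 0.08],
    [-0.001, 0.018, 0.11],
    [-0.001, 0.018, 0.134],
    [-0.001, 0.018, 0.134],
    [-0.001, 0.018, 0.134],
    [-0.001, 0.018, 0.134],
    [-0.001, 0.018, 0.134],
    [-0.001, 0.018, 0.134],
    [-0.001, 0.018, 0.134],
    [-0.001, 0.018, 0.134],
    [-0.001, 0.018, 0.134],
    [-0.001, 0.018, 0.134],
  ],
  turn=[0, 0, 0, 0, 0, 0, 0, 0, 0, 0, 0, 0, 0, 0],
  gripper=[0.085, 0.085, 0.085, 0.06, 0.04, 0.01, 0.01, 0.01, 0.01, 0.01, 0.01, 0.01, 0.01, 0.01],
)

```text
time_s: 3.33
tool_pos: [0.5448, -0.2225, 0.0688]
ee_rot: [3.141, -0.0, 0.478]
wrist_force: [-0.3, -0.1, 0.2]
finger_gap: 0.0097
gripper_force: 0.0
```

Run:
```python
from h import *
d=cam('wrist');save(d,'w2');s=env.state();print(s['tool_pos'],s['finger_gap'],s['gripper_force'],s['wrist_force'])
```

```text
[ 0.54470348 -0.22249278  0.06862683] 0.00966309409836036 0.0 [ 0.31111162  0.68658641 -1.21689984]
```

View pics/w2.png

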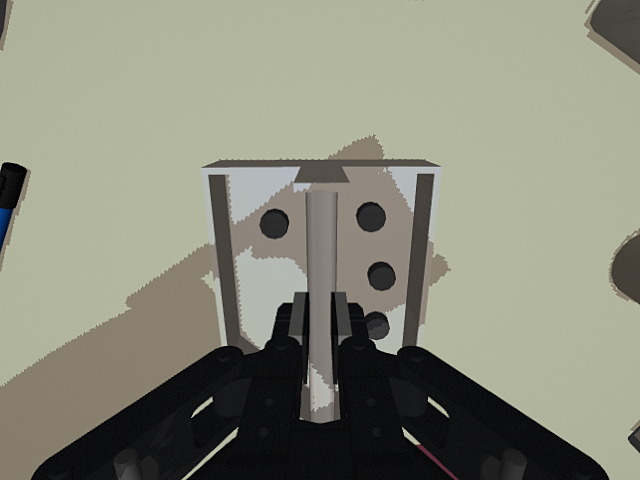

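>>> carry_out(
  offset=[
    [0, 0, 0],
    [0, 0, 0],
    [0, 0, 0],
    [0, 0, 0],
    [0, 0, 0],
    [0, 0, 0],
  ],
  turn=[0, 0, 0, 0, 0, 0],
  gripper=[0, 0, 0, 0, 0, 0],
)

```text
time_s: 3.88
tool_pos: [0.5447, -0.2224, 0.0684]
ee_rot: [-3.142, 0.0, 0.478]
wrist_force: [-0.0, -0.1, 0.6]
finger_gap: 0.0002
gripper_force: 0.0
```

Run:
```python
from h import *
d=cam('wrist');s=env.state();print(s['tool_pos'],s['finger_gap'],s['gripper_force'],s['wrist_force'],s['joints'])
a=d['img'][250:470,180:460];b=cam('scene')['img'][170:290,180:340]
im=np.zeros((560,800,3),np.uint8);im[:314,:400]=cv2.resize(a,(400,314));im[:300,400:]=cv2.resize(b,(400,300));cv2.imwrite('pics/w3.png',im[:314,:,::-1])
```

```text
[ 0.5446922  -0.22239884  0.06846822] 5.394554059792322e-06 0.0 [ 0.08887623 -0.89298209 -0.24078555] [-5.21633895e-01  2.64995255e-01  1.73835428e+00 -7.46834503e-06
  1.13829305e+00  5.71348324e-01]
```

View pics/w3.png

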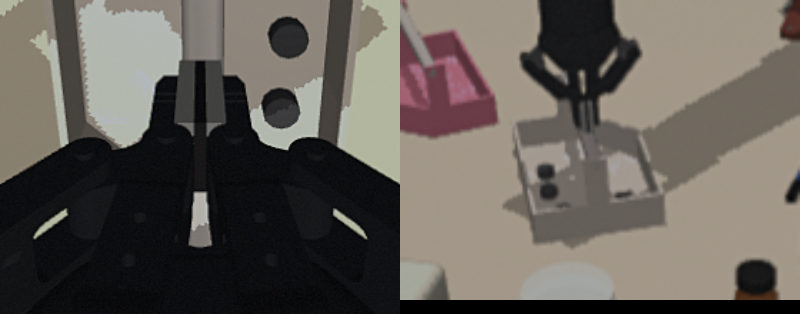

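Run:
```python
from h import *
s=env.state();p=s['tool_pos']
for n in('wrist','scene'):
    d=cam(n)
    for dz in(-.0,.02,.027,.04):print(n,dz,proj(d,p+[0,0,dz]).round(1))
    c=np.array([.509,-.243]);y=.478;R=np.array([[np.cos(y),-np.sin(y)],[np.sin(y),np.cos(y)]])
    print(proj(d,[[*(c+R@[x,0]),z] for x in(-.098,0.04,.098) for z in (.095,.004)]).round(1))
```

```text
wrist -0.0 [[320.5 282.6]]
wrist 0.02 [[320.6 300.6]]
wrist 0.027 [[320.6 307.9]]
wrist 0.04 [[320.7 323.1]]
[[323.2 503. ]
 [322.1 394.3]
 [324.5 309.5]
 [322.8 244.5]
 [325.2 188.9]
 [323.1 163.6]]
scene -0.0 [[254.6 229.7]]
scene 0.02 [[254.1 223.4]]
scene 0.027 [[253.9 221.1]]
scene 0.04 [[253.5 216.9]]
[[246.  197.7]
 [248.5 224.7]
 [253.1 221.2]
 [255.6 249.5]
 [256.5 232.2]
 [259.  261.2]]
```

>>> carry_out(
  offset=[
    [0, 0, -0.03],
    [0, 0, -0.06],
    [0, 0, -0.06],
    [0, 0, -0.06],
  ],
  turn=[0, 0, 0, 0],
  gripper=[0, 0, 0, 0],
)

```text
time_s: 4.42
tool_pos: [0.5465, -0.2235, 0.1312]
ee_rot: [3.137, -0.003, 0.478]
wrist_force: [-1.6, 0.0, -0.3]
finger_gap: 0.0004
gripper_force: 0.0
```

Run:
```python
from h import *
s=env.state();p=s['tool_pos'];print(p)
w=cam('wrist');d=cam('scene')
P=[p+[0,0,z] for z in(0,.03,.06)]
print(proj(w,P).round(1),proj(d,P).round(1))
im=np.zeros((560,800,3),np.uint8)
im[:,:400]=cv2.resize(w['img'][230:370,270:370],(400,560),interpolation=cv2.INTER_CUBIC)
im[:,400:]=cv2.resize(d['img'][150:290,200:300],(400,560),interpolation=cv2.INTER_CUBIC)
cv2.imwrite('pics/w4.png',im[:,:,::-1])
```

```text
[ 0.54645581 -0.22345576  0.1312464 ]
[[320.5 282.6]
 [321.  311.1]
 [321.6 351.7]] [[252.3 209.7]
 [251.4 199.6]
 [250.5 189.2]]
```

View pics/w4.png

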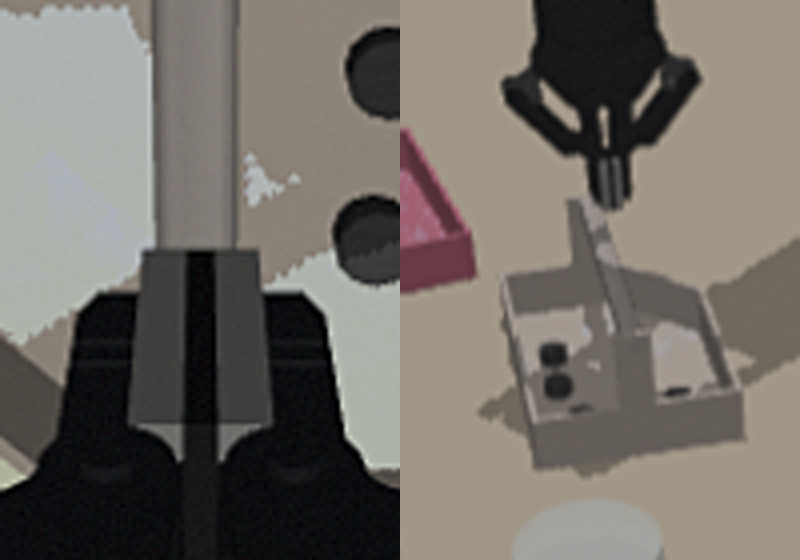

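>>> carry_out(
  offset=[
    [0, 0, 0],
    [0, 0, 0],
    [0, 0, 0.03],
    [0, 0, 0.06],
    [0, 0, 0.086],
    [0, 0, 0.086],
    [0, 0, 0.086],
    [0, 0, 0.086],
    [0, 0, 0.086],
    [0, 0, 0.086],
    [0, 0, 0.086],
  ],
  turn=[0, 0, 0, 0, 0, 0, 0, 0, 0, 0, 0],
  gripper=[0.06, 0.06, 0.06, 0.06, 0.06, 0.06, 0.01, 0.01, 0.01, 0.01, 0.01],
)

```text
time_s: 5.43
tool_pos: [0.5464, -0.2233, 0.0449]
ee_rot: [3.138, -0.002, 0.478]
wrist_force: [0.2, -0.1, 5.8]
finger_gap: 0.0124
gripper_force: 60.0
```

>>> carry_out(
  offset=[
    [0, 0, -0.01],
    [0, 0, -0.02],
    [0, 0, -0.035],
    [0, 0, -0.05],
    [0, 0, -0.065],
    [0, 0, -0.08],
    [0, 0, -0.09],
    [0, 0, -0.09],
    [0, 0, -0.09],
  ],
  turn=[0, 0, 0, 0, 0, 0, 0, 0, 0],
  gripper=[0.01, 0.01, 0.01, 0.01, 0.01, 0.01, 0.01, 0.01, 0.01],
)

```text
time_s: 6.18
tool_pos: [0.545, -0.2226, 0.1332]
ee_rot: [3.14, -0.001, 0.478]
wrist_force: [0.1, 0.4, -3.5]
finger_gap: 0.0126
gripper_force: 58.8
```

Run:
```python
from h import *
s=env.state();print(s)
w=cam('wrist');d=cam('scene')
im=np.zeros((450,800,3),np.uint8)
im[:300,:400]=cv2.resize(w['img'],(400,300))
im[:,400:]=cv2.resize(d['img'][130:290,180:322],(400,450),interpolation=cv2.INTER_CUBIC)
cv2.imwrite('pics/w5.png',im[:,:,::-1])
```

```text
{'time_s': 6.1833, 'joints': array([-5.21688868e-01,  1.91437985e-01,  1.69389227e+00,  2.75383245e-05,
        1.25483551e+00,  5.71304473e-01]), 'joint_velocities': array([-0.00179624,  0.0220302 ,  0.02691772,  0.00049971, -0.00256794,
       -0.00277058]), 'effort': array([ 2.69294204e-02, -4.96549058e+01, -3.99341762e+01, -9.62239690e-02,
        4.30937565e-02, -1.98808113e-03]), 'tool_pos': array([ 0.54501519, -0.22260768,  0.13320807]), 'ee_rot': array([ 3.14040653e+00, -7.93586342e-04,  4.77794918e-01]), 'wrist_force': array([ 0.07314793,  0.43028047, -3.49967257]), 'wrist_torque': array([ 0.0508397 , -0.09954559, -0.04416223]), 'gripper_force': 58.82620632648468, 'finger_gap': 0.012593822293843562}
```

View pics/w5.png

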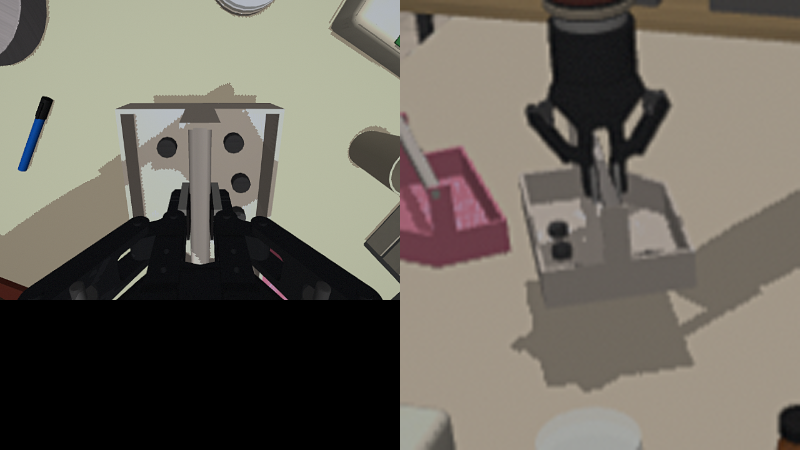

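>>> carry_out(
  offset=[
    [0, -0.01, 0],
    [0, -0.03, 0],
    [0, -0.06, 0],
    [0, -0.1, 0],
    [0, -0.14, 0],
    [0, -0.181, 0],
    [0, -0.222, 0],
    [0, -0.263, 0],
    [0, -0.263, 0],
    [0, -0.263, 0],
    [0, -0.253, 0],
    [0, -0.233, 0],
    [0, -0.203, 0],
    [0, -0.165, 0],
    [0, -0.13, 0],
    [0, -0.095, 0],
    [0, -0.06, 0],
    [0, -0.03, 0],
    [0, -0.01, 0],
    [0, 0, 0],
  ],
  turn=[0, 0, 0, 0, 0, 0, 0, 0, 0, 0, 0, 0, 0, 0, 0, 0, 0, 0, 0, 0],
  gripper=[0.01, 0.01, 0.01, 0.01, 0.01, 0.01, 0.01, 0.01, 0.01, 0.01, 0.01, 0.01, 0.01, 0.01, 0.01, 0.01, 0.01, 0.01, 0.01, 0.01],
)

```text
time_s: 7.95
tool_pos: [0.5452, -0.2277, 0.1316]
ee_rot: [3.141, 0.001, 0.473]
wrist_force: [-0.1, -1.0, -2.4]
finger_gap: 0.0129
gripper_force: 59.2
```

```bash
cat >> h.py <<'E'
def dark(d,zf,lo,hi,c,yaw,box=(.105,.075)):
    # dark blobs within tray area -> tray frame (horizontal tray with floor top at zf)
    g=cv2.cvtColor(d['img'],cv2.COLOR_RGB2GRAY);m=(g<70).astype(np.uint8)
    n,l,st,ce=cv2.connectedComponentsWithStats(m)
    R=np.array([[np.cos(yaw),-np.sin(yaw)],[np.sin(yaw),np.cos(yaw)]]);o=[]
    for i in range(1,n):
        if lo<st[i,4]<hi:
            q=(onz(d,ce[i],zf+.012)[0][:2]-c)@R
            if abs(q[0])<box[0] and abs(q[1])<box[1]:o.append((q.round(3),st[i,4]))
    return o
E
python3 - <<'E'
from h import *
s=env.state();p=s['tool_pos'];y=s['ee_rot'][2];print(p,y,s['finger_gap'])
c=p[:2]-.04*np.array([np.cos(y),np.sin(y)]);zf=p[2]-.045+.004
for n in('wrist','top','scene'):print(n,dark(cam(n),zf,25,900,c,y))
E
```

```text
[ 0.54524077 -0.22773446  0.13161142] 0.4734478561530189 0.012883557183489323
wrist [(array([0.015, 0.041]), np.int32(742))]
top []
scene [(array([-0.016,  0.038]), np.int32(28)), (array([0.026, 0.04 ]), np.int32(31))]
```

>>> carry_out(
  offset=[
    [0, -0.01, 0],
    [0, -0.03, 0],
    [0, -0.06, 0],
    [0, -0.1, 0],
    [0, -0.14, 0],
    [0, -0.181, 0],
    [0, -0.222, 0],
    [0, -0.263, 0],
    [0, -0.263, 0],
    [0, -0.263, 0],
    [0, -0.253, 0],
    [0, -0.233, 0],
    [0, -0.203, 0],
    [0, -0.165, 0],
    [0, -0.13, 0],
    [0, -0.095, 0],
    [0, -0.06, 0],
    [0, -0.03, 0],
    [0, -0.01, 0],
    [0, 0, 0],
  ],
  turn=[0, 0, 0, 0, 0, 0, 0, 0, 0, 0, 0, 0, 0, 0, 0, 0, 0, 0, 0, 0],
  gripper=[0.01, 0.01, 0.01, 0.01, 0.01, 0.01, 0.01, 0.01, 0.01, 0.01, 0.01, 0.01, 0.01, 0.01, 0.01, 0.01, 0.01, 0.01, 0.01, 0.01],
)

```text
time_s: 9.77
tool_pos: [0.5453, -0.2271, 0.1321]
ee_rot: [3.14, 0.0, 0.474]
wrist_force: [-0.8, 0.3, -3.2]
finger_gap: 0.013
gripper_force: 59.4
```

>>> carry_out(
  offset=[
    [0, 0, 0.02],
    [0, 0, 0.04],
    [0, 0, 0.06],
    [0, 0, 0.075],
    [0, 0, 0.083],
    [0, 0, 0.087],
    [0, 0, 0.087],
    [0, 0, 0.087],
  ],
  turn=[0, 0, 0, 0, 0, 0, 0, 0],
  gripper=[0.01, 0.01, 0.01, 0.01, 0.01, 0.01, 0.01, 0.01],
)

```text
time_s: 10.43
tool_pos: [0.5452, -0.223, 0.0462]
ee_rot: [3.141, -0.001, 0.478]
wrist_force: [0.2, 1.2, -3.5]
finger_gap: 0.0126
gripper_force: 59.4
```

Run:
```python
from h import *
s=env.state();p=s['tool_pos'];y=s['ee_rot'][2];print(p,y,s['finger_gap'],s['wrist_force'])
c=p[:2]-.04*np.array([np.cos(y),np.sin(y)]);zf=p[2]-.045+.004
for n in('wrist','top','scene'):print(n,dark(cam(n),zf,12,1500,c,y))
```

```text
[ 0.54515227 -0.22299909  0.04618899] 0.47755013825034154 0.012619455057141469 [ 0.21925795  1.23891167 -3.52790937]
wrist [(array([ 0.1  , -0.057]), np.int32(22)), (array([0.011, 0.044]), np.int32(740))]
top []
scene [(array([-0.024,  0.045]), np.int32(32)), (array([0.02 , 0.045]), np.int32(31)), (array([0.054, 0.039]), np.int32(19))]
```

>>> carry_out(
  offset=[
    [0, 0, 0.0012],
    [0, 0, 0.0012],
    [0, 0, 0.0012],
    [0, 0, 0.0],
    [0, 0, 0.0],
    [-0.03, 0, 0],
    [-0.065, 0, 0],
    [-0.1, 0, 0],
    [-0.128, 0, 0],
    [-0.128, 0, 0],
    [-0.128, 0, 0],
    [-0.128, 0, 0],
    [-0.128, 0, 0],
    [-0.128, 0, 0],
    [-0.128, 0, 0],
  ],
  turn=[0, 0, 0, 0, 0, 0, 0, 0, 0, 0, 0, 0, 0, 0, 0],
  gripper=[0.01, 0.01, 0.01, 0.04, 0.04, 0.04, 0.04, 0.04, 0.04, 0.04, 0.01, 0.01, 0.01, 0.01, 0.01],
)

```text
time_s: 11.83
tool_pos: [0.4322, -0.2816, 0.0463]
ee_rot: [3.14, 0.0, 0.479]
wrist_force: [-3.0, -0.9, 5.6]
finger_gap: 0.0214
gripper_force: 58.5
```

Run:
```python
from h import *
s=env.state();print(s['tool_pos'],s['ee_rot'],s['finger_gap'],s['gripper_force'],s['wrist_force'],s['wrist_torque'])
d=cam('wrist');save(d,'w6')
```

```text
[ 0.43217939 -0.28163954  0.04634703] [3.13990224e+00 4.28243702e-05 4.79308248e-01] 0.02136410219151145 58.475440830225125 [-2.99237853 -0.92193733  5.5648843 ] [-0.25954594  0.52067955  0.00469695]
```

View pics/w6.png

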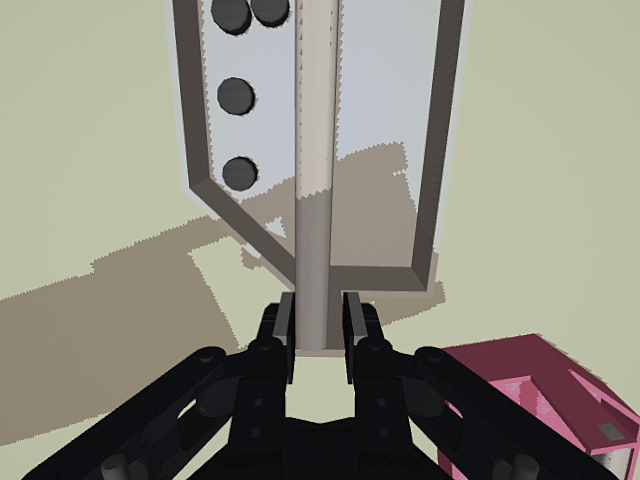

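>>> carry_out(
  offset=[
    [0, 0, 0],
    [0, 0, 0],
    [0, 0, -0.01],
    [0, 0, -0.01],
    [0, 0, -0.01],
    [0, 0, -0.01],
    [0, 0, -0.01],
    [0, 0, -0.01],
    [0, 0, -0.01],
  ],
  turn=[0, 0, 0, 0, 0, 0, 0, 0, 0],
  gripper=[0.045, 0.045, 0.045, 0.045, 0.01, 0.01, 0.01, 0.01, 0.01],
)

```text
time_s: 12.63
tool_pos: [0.4313, -0.2813, 0.0561]
ee_rot: [3.141, -0.0, 0.478]
wrist_force: [-0.4, 1.2, 5.6]
finger_gap: 0.0204
gripper_force: 58.5
```

>>> carry_out(
  offset=[
    [0, 0, 0],
    [0, 0, 0],
    [0.014, 0, 0.004],
    [0.014, 0, 0.004],
    [0.014, 0, 0.004],
    [0.014, 0, 0.004],
    [0.014, 0, 0.004],
    [0.014, 0, 0.004],
  ],
  turn=[0, 0, 0, 0, 0, 0, 0, 0],
  gripper=[0.045, 0.045, 0.045, 0.045, 0.01, 0.01, 0.01, 0.01],
)

```text
time_s: 13.3
tool_pos: [0.4432, -0.2751, 0.0516]
ee_rot: [3.141, 0.0, 0.478]
wrist_force: [0.4, -0.3, -0.4]
finger_gap: 0.0127
gripper_force: 60.3
```

>>> carry_out(
  offset=[
    [0, 0, 0.003],
    [0, 0, 0.005],
    [0, 0, 0.005],
  ],
  turn=[0, 0, 0],
  gripper=[0.01, 0.01, 0.01],
)

```text
time_s: 13.55
tool_pos: [0.445, -0.2769, 0.0515]
ee_rot: [3.137, -0.001, 0.479]
wrist_force: [-8.8, 4.7, 30.2]
finger_gap: 0.0126
gripper_force: 64.3
```

>>> carry_out(
  offset=[
    [0, 0, -0.006],
    [0, 0, -0.015],
    [0, 0, -0.025],
    [0, -0.007, -0.03],
    [0.007, -0.02, -0.03],
    [0.016, -0.033, -0.03],
    [0.026, -0.046, -0.03],
    [0.035, -0.055, -0.03],
    [0.04, -0.06, -0.03],
    [0.04, -0.06, -0.025],
    [0.04, -0.06, -0.015],
    [0.04, -0.06, -0.005],
    [0.04, -0.06, -0.0035],
    [0.04, -0.06, -0.0035],
  ],
  turn=[0, 0, 0, 0, 0, 0, 0, 0, 0, 0, 0, 0, 0, 0],
  gripper=[0.01, 0.01, 0.01, 0.01, 0.01, 0.01, 0.01, 0.01, 0.01, 0.01, 0.01, 0.01, 0.01, 0.01],
)

```text
time_s: 14.72
tool_pos: [0.4519, -0.2039, 0.0502]
ee_rot: [3.141, -0.001, 0.477]
wrist_force: [-1.3, 2.5, 6.0]
finger_gap: 0.0122
gripper_force: 63.9
```

>>> carry_out(
  offset=[
    [0, 0, 0.004],
    [0, 0, 0.006],
    [-0.004, 0, 0.006],
    [-0.009, 0, 0.006],
    [-0.014, 0, 0.006],
    [-0.019, 0, 0.006],
  ],
  turn=[0, 0, 0, 0, 0, 0],
  gripper=[0.01, 0.01, 0.01, 0.01, 0.01, 0.01],
)

```text
time_s: 15.22
tool_pos: [0.4427, -0.2157, 0.0503]
ee_rot: [3.128, -0.012, 0.476]
wrist_force: [8.1, 0.5, 21.5]
finger_gap: 0.0126
gripper_force: 66.3
```

Run:
```python
from h import *
s=env.state();print(s['tool_pos'],s['ee_rot'],s['wrist_force'],s['wrist_torque'],s['gripper_force'])
```

```text
[ 0.44269852 -0.21572672  0.0503298 ] [ 3.12815647 -0.01200266  0.47590244] [ 8.0552601   0.50552014 21.53730595] [ 0.36243171 -1.21667741 -0.1940006 ] 66.33352875709534
```

>>> carry_out(
  offset=[
    [0, 0, -0.006],
    [0, 0, -0.012],
    [0, 0, -0.025],
    [0, 0, -0.045],
    [0, 0, -0.07],
    [0, 0, -0.09],
    [0, 0, -0.105],
    [0.006, 0.004, -0.105],
    [0.02, 0.012, -0.105],
    [0.04, 0.025, -0.105],
    [0.068, 0.042, -0.105],
    [0.095, 0.06, -0.105],
    [0.12, 0.077, -0.105],
    [0.143, 0.09, -0.105],
    [0.16, 0.1, -0.105],
    [0.168, 0.105, -0.105],
    [0.17, 0.105, -0.105],
    [0.17, 0.105, -0.105],
  ],
  turn=[0, 0, 0, 0, 0, 0, 0, 0, 0, 0, 0, 0, 0, 0, 0, 0, 0, 0],
  gripper=[0.01, 0.01, 0.01, 0.01, 0.01, 0.01, 0.01, 0.01, 0.01, 0.01, 0.01, 0.01, 0.01, 0.01, 0.01, 0.01, 0.01, 0.01],
)

```text
time_s: 16.72
tool_pos: [0.6329, -0.2264, 0.1457]
ee_rot: [-3.138, 0.003, 0.478]
wrist_force: [-0.5, -0.5, -3.8]
finger_gap: 0.0125
gripper_force: 62.6
```

```bash
cat > m.py <<'E'
from h import *
s=env.state();p=s['tool_pos'];y=s['ee_rot'][2];print(p,s['ee_rot'],s['wrist_force'],s['wrist_torque'],s['finger_gap'])
u=np.array([np.cos(y),np.sin(y)]);v=np.array([-u[1],u[0]])
q=np.array([.745,-.178])-p[:2];print('petri rel grip in tray axes',q@u,q@v)
w=cam('wrist')
# white petri check + tray outline rows in wrist image along bar
P=lambda x,yy,z:[*(p[:2]+u*x+v*yy),z]
g=p[2]+.024+.012   # approx bar centre height
for t in(0,.1,.2,.3,.4,.5):
    c,sn=np.cos(t),np.sin(t)
    X,Z=.175*c-(-.047)*sn,.175*sn+(-.047)*c   # wall top +x end relative to bar grip, tilt t (+x up)
    print(t,proj(w,[P(X,.07,g+Z),P(X,-.07,g+Z)]).round(0).tolist())
E
python3 m.py
python3 - <<'E'
from h import *
d=cam('wrist');save(d,'w7')
t=cam('top');s=t['img'].astype(int);m=((s.min(2)>160)).astype(np.uint8)
n,l,st,ce=cv2.connectedComponentsWithStats(m)
for i in range(1,n):
    if st[i,4]>150:print(ce[i].round(0),st[i],onz(t,ce[i],.042).round(3))
E
```

```text
[ 0.63286236 -0.22635729  0.14569862] [-3.13790838e+00  2.81543631e-03  4.77937401e-01] [-0.45131274 -0.54433225 -3.79394874] [-0.14479274  0.32095846  0.04817725] 0.012545027680541061
petri rel grip in tray axes 0.12181398895304887 -0.008638922904666661
0 [[159.0, -98.0], [484.0, -98.0]]
0.1 [[137.0, -136.0], [506.0, -136.0]]
0.2 [[111.0, -179.0], [533.0, -179.0]]
0.3 [[76.0, -227.0], [567.0, -227.0]]
0.4 [[33.0, -280.0], [611.0, -280.0]]
0.5 [[-21.0, -332.0], [665.0, -332.0]]
[364. 180.] [344 158  38  48 483] [[ 0.733 -0.158  0.042]]
```

View pics/w7.png

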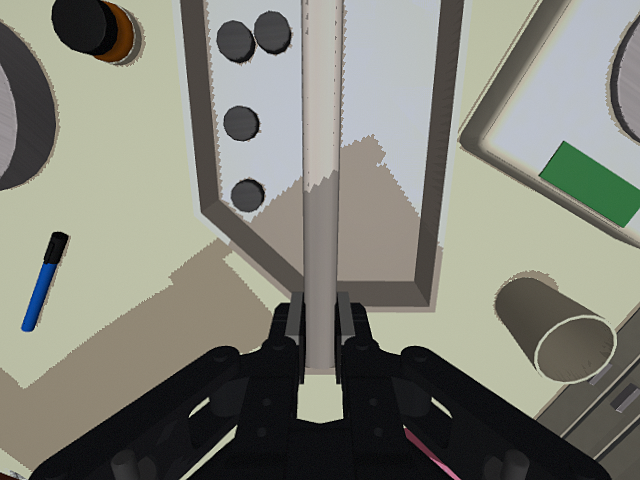

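>>> carry_out(
  offset=[
    [0, 0, 0.02],
    [0, 0, 0.04],
    [0, 0, 0.05],
    [0, 0, 0.054],
    [0, 0, 0.058],
    [0, 0, 0.062],
  ],
  turn=[0, 0, 0, 0, 0, 0],
  gripper=[0.01, 0.01, 0.01, 0.01, 0.01, 0.01],
)

```text
time_s: 17.37
tool_pos: [0.6351, -0.2281, 0.0902]
ee_rot: [3.138, -0.002, 0.478]
wrist_force: [-3.4, -0.7, 10.9]
finger_gap: 0.0126
gripper_force: 64.6
```

```bash
cat > m.py <<'E'
from h import *
s=env.state();p=s['tool_pos'];y=s['ee_rot'][2];print(s['time_s'],p,s['ee_rot'],s['wrist_force'],s['wrist_torque'],s['finger_gap'])
u=np.array([np.cos(y),np.sin(y)]);v=np.array([-u[1],u[0]])
w=cam('wrist');g=p[2]+.036
def T(a,t):  # tray point (m) -> world, grip at tray (-.075,0,.087), tilt t (+x up)
    x,yy,z=a[0]+.075,a[1],a[2]-.087;c,sn=np.cos(t),np.sin(t)
    return [*(p[:2]+u*(x*c-z*sn)+v*yy),g+x*sn+z*c]
gr=cv2.cvtColor(w['img'],cv2.COLOR_RGB2GRAY)
n,l,st,ce=cv2.connectedComponentsWithStats((gr<75).astype(np.uint8))
B=[ce[i] for i in range(1,n) if 250<st[i,4]<4000 and st[i,1]+st[i,3]<300 and 190<ce[i][0]<450]
print('blobs',[b.round(0).tolist() for b in B])
# -x wall outer top edge: brightness steps down the column between bar and -y wall
col=gr[200:420,380:400].mean(1);dd=np.diff(cv2.GaussianBlur(col.reshape(-1,1),(1,5),0)[:,0])
print('steps',[(int(i)+200,round(float(dd[i]),1)) for i in np.argsort(-abs(dd))[:10]])
for t in(0,.1,.2,.3,.4,.5,.6):
    print(t,'-x wall top',proj(w,[T((-.1,-.045,.04),t),T((-.096,-.045,.04),t),T((-.096,-.045,.004),t)])[:,1].round(0),'-y corner',proj(w,[T((-.1,-.07,.04),t)]).round(0)[0])
    if B:
        r=rays(w,B);q=np.array(w['position']);O=np.array(T((0,0,.016),t));N=np.array(T((0,0,1.016),t))-O
        X=np.array(T((1,0,.016),t))-O;Y=np.array(T((0,1,.016),t))-O
        k=((O-q)@N)/(r@N);h=q+r*k[:,None]-O;print('   mounts',np.c_[h@X,h@Y].round(3).tolist())
E
python3 m.py
```

```text
17.3667 [ 0.63509765 -0.22814138  0.09015627] [ 3.13810009e+00 -2.22210949e-03  4.77549456e-01] [-3.39943398 -0.70840617 10.93608378] [-0.03611984  0.204042    0.05809218] 0.012586667428452651
blobs [[266.0, 28.0], [229.0, 38.0], [236.0, 122.0], [244.0, 195.0]]
steps [(352, -33.9), (353, -32.6), (351, -27.7), (350, -21.5), (354, -20.7), (276, -19.4), (302, 18.5), (308, 18.4), (303, 17.9), (275, -16.8)]
0 -x wall top [312. 306. 280.] -y corner [435. 311.]
   mounts [[0.056, 0.029], [0.052, 0.049], [0.009, 0.048], [-0.033, 0.046]]
0.1 -x wall top [303. 297. 268.] -y corner [435. 303.]
   mounts [[0.047, 0.027], [0.043, 0.046], [0.002, 0.046], [-0.039, 0.046]]
0.2 -x wall top [294. 289. 256.] -y corner [435. 294.]
   mounts [[0.039, 0.025], [0.035, 0.044], [-0.004, 0.045], [-0.045, 0.045]]
0.3 -x wall top [285. 281. 244.] -y corner [436. 285.]
   mounts [[0.032, 0.024], [0.028, 0.041], [-0.009, 0.043], [-0.051, 0.044]]
0.4 -x wall top [277. 272. 233.] -y corner [436. 277.]
   mounts [[0.026, 0.023], [0.023, 0.039], [-0.014, 0.041], [-0.057, 0.044]]
0.5 -x wall top [269. 265. 222.] -y corner [437. 269.]
   mounts [[0.021, 0.021], [0.018, 0.037], [-0.018, 0.04], [-0.063, 0.043]]
0.6 -x wall top [261. 257. 210.] -y corner [438. 261.]
   mounts [[0.017, 0.02], [0.014, 0.034], [-0.022, 0.038], [-0.069, 0.043]]
```

>>> carry_out(
  offset=[
    [0, 0, 0.004],
    [0, 0, 0.007],
    [0, 0, 0.007],
  ],
  turn=[0, 0, 0],
  gripper=[0.01, 0.01, 0.01],
)

```text
time_s: 17.67
tool_pos: [0.6365, -0.2296, 0.0857]
ee_rot: [3.134, -0.004, 0.477]
wrist_force: [-4.7, -1.6, 12.2]
finger_gap: 0.0126
gripper_force: 65.4
```

```bash
python3 m.py | grep -v mounts
```

```text
17.6667 [ 0.63652218 -0.22957111  0.08568477] [ 3.13408176 -0.00419729  0.47716768] [-4.66321746 -1.57990995 12.20587801] [-0.01438255  0.30619735  0.01099731] 0.012641128082531426
blobs [[263.0, 18.0], [224.0, 26.0], [233.0, 115.0], [242.0, 189.0]]
steps [(352, -33.8), (353, -32.2), (351, -28.2), (350, -21.9), (354, -20.6), (297, 19.1), (303, 17.8), (269, -17.8), (349, -16.2), (298, 15.7)]
0 -x wall top [312. 306. 280.] -y corner [435. 311.]
0.1 -x wall top [303. 297. 268.] -y corner [435. 302.]
0.2 -x wall top [294. 289. 256.] -y corner [435. 294.]
0.3 -x wall top [285. 280. 244.] -y corner [435. 285.]
0.4 -x wall top [277. 272. 233.] -y corner [436. 277.]
0.5 -x wall top [269. 264. 222.] -y corner [437. 268.]
0.6 -x wall top [261. 257. 211.] -y corner [438. 260.]
```

>>> carry_out(
  offset=[
    [0, 0, 0.003],
    [0, 0, 0.006],
    [0, 0, 0.009],
    [0, 0, 0.012],
    [0, 0, 0.014],
    [0, 0, 0.014],
  ],
  turn=[0, 0, 0, 0, 0, 0],
  gripper=[0.01, 0.01, 0.01, 0.01, 0.01, 0.01],
)

```text
time_s: 18.22
tool_pos: [0.6356, -0.2318, 0.0735]
ee_rot: [3.132, -0.001, 0.477]
wrist_force: [-14.2, -6.0, 21.2]
finger_gap: 0.0125
gripper_force: 69.7
```

```bash
python3 m.py
```

```text
18.2167 [ 0.63558482 -0.23184562  0.07346651] [ 3.13217072e+00 -1.38768019e-03  4.76723751e-01] [-14.23986171  -6.00542767  21.23886058] [-0.71171737  1.57544419  0.00521445] 0.012523499790956722
blobs [[226.0, 10.0], [225.0, 100.0], [238.0, 179.0]]
steps [(352, -34.1), (353, -32.5), (351, -28.3), (350, -22.1), (354, -20.6), (349, -16.4), (251, -13.1), (285, 13.0), (250, -10.4), (284, 10.2)]
0 -x wall top [311. 306. 280.] -y corner [435. 311.]
   mounts [[0.065, 0.049], [0.02, 0.053], [-0.024, 0.049]]
0.1 -x wall top [302. 297. 268.] -y corner [435. 302.]
   mounts [[0.055, 0.046], [0.013, 0.051], [-0.03, 0.048]]
0.2 -x wall top [294. 289. 256.] -y corner [435. 293.]
   mounts [[0.046, 0.043], [0.007, 0.049], [-0.035, 0.047]]
0.3 -x wall top [285. 280. 244.] -y corner [435. 285.]
   mounts [[0.039, 0.041], [0.001, 0.047], [-0.041, 0.046]]
0.4 -x wall top [277. 272. 233.] -y corner [436. 277.]
   mounts [[0.033, 0.038], [-0.004, 0.045], [-0.046, 0.045]]
0.5 -x wall top [269. 264. 221.] -y corner [437. 268.]
   mounts [[0.027, 0.036], [-0.008, 0.043], [-0.052, 0.044]]
0.6 -x wall top [261. 257. 210.] -y corner [438. 260.]
   mounts [[0.023, 0.034], [-0.011, 0.041], [-0.057, 0.044]]
```

>>> carry_out(
  offset=[
    [-0.005, 0, 0],
    [-0.01, 0, 0.002],
    [-0.014, 0, 0.005],
    [-0.018, 0, 0.008],
    [-0.022, 0, 0.011],
    [-0.024, 0, 0.012],
  ],
  turn=[0, 0, 0, 0, 0, 0],
  gripper=[0.01, 0.01, 0.01, 0.01, 0.01, 0.01],
)

```text
time_s: 18.77
tool_pos: [0.6156, -0.2403, 0.0587]
ee_rot: [3.134, -0.005, 0.477]
wrist_force: [-1.7, -1.2, 9.1]
finger_gap: 0.0124
gripper_force: 68.5
```

```bash
python3 m.py
python3 - <<'E'
from h import *
a=cv2.imread('pics/scene0.png')[:,:,::-1].astype(int);d=cam('scene');b=d['img'].astype(int)
for s in(a,b):
    r=s[265:320,215:280];m=(r.min(2)>165)
    ys,xs=np.nonzero(m);print(m.sum(),xs.min()+215 if len(xs) else 0,xs.max()+215,ys.min()+265,ys.max()+265,xs.mean()+215,ys.mean()+265)
E
```

```text
18.7667 [ 0.61557675 -0.24034388  0.05874599] [ 3.13423223 -0.00524109  0.47692877] [-1.7460716  -1.19070889  9.06668996] [ 0.02474439 -0.39978324 -0.10255267] 0.012414783041835825
blobs []
steps [(352, -34.3), (353, -32.9), (351, -28.7), (350, -22.5), (354, -21.3), (349, -16.7), (348, -10.0), (232, -7.9), (271, 7.9), (355, -7.5)]
0 -x wall top [312. 306. 280.] -y corner [435. 311.]
0.1 -x wall top [303. 297. 268.] -y corner [435. 302.]
0.2 -x wall top [294. 289. 256.] -y corner [435. 294.]
0.3 -x wall top [285. 280. 244.] -y corner [435. 285.]
0.4 -x wall top [277. 272. 233.] -y corner [436. 277.]
0.5 -x wall top [269. 265. 222.] -y corner [437. 268.]
0.6 -x wall top [261. 257. 211.] -y corner [438. 261.]Traceback (most recent call last):
  File "<stdin>", line 5, in <module>
    return umr_maximum(a, axis, None, out, keepdims, initial, where)
ValueError: zero-size array to reduction operation maximum which has no identity
```

>>> carry_out(
  offset=[
    [0, 0, -0.004],
    [0, 0, -0.01],
    [0, 0, -0.02],
    [0, 0, -0.04],
    [0, 0, -0.06],
    [0, 0, -0.08],
    [0, 0, -0.1],
    [0, 0, -0.11],
    [0, 0, -0.115],
    [0, 0, -0.115],
    [0, 0, -0.115],
  ],
  turn=[0, 0, 0, 0, 0, 0, 0, 0, 0, 0, 0],
  gripper=[0.01, 0.01, 0.01, 0.01, 0.01, 0.01, 0.01, 0.01, 0.01, 0.01, 0.01],
)

```text
time_s: 19.78
tool_pos: [0.6119, -0.2377, 0.1681]
ee_rot: [-3.141, 0.001, 0.478]
wrist_force: [0.1, 0.1, -2.7]
finger_gap: 0.0122
gripper_force: 66.4
```

```bash
python3 m.py
python3 - <<'E'
from h import *
a=cv2.imread('pics/scene0.png')[:,:,::-1].astype(int);d=cam('scene');b=d['img'].astype(int)
for s in(a,b):
    r=s[272:320,215:280]
    bg=np.median(s[300:318,190:215].reshape(-1,3),0)
    m=((r[:,:,2]-r[:,:,0])>(bg[2]-bg[0])/2)&(r.max(2)>100)
    ys,xs=np.nonzero(m);print(bg,m.sum(),xs.mean()+215,ys.mean()+272,np.percentile(xs,[2,98])+215,np.percentile(ys,[2,98])+272)
w=cam('wrist');g=cv2.cvtColor(w['img'],cv2.COLOR_RGB2GRAY)
for th in(45,55,65,75):
    n,l,st,ce=cv2.connectedComponentsWithStats((g<th).astype(np.uint8))
    print(th,[(ce[i].round(0).tolist(),st[i].tolist()) for i in range(1,n) if 150<st[i,4]<9000 and 150<ce[i][0]<480 and ce[i][1]<330])
E
```

```text
19.7833 [ 0.61194485 -0.2377471   0.16807286] [-3.14054544e+00  8.32573242e-04  4.77866832e-01] [ 0.14838406  0.07483907 -2.7064773 ] [-0.08764158  0.36934815 -0.01721807] 0.012203243919435048
blobs [[279.0, 204.0], [362.0, 229.0]]
steps [(352, -34.6), (353, -33.0), (351, -28.9), (350, -22.5), (278, 21.0), (354, -21.0), (349, -16.7), (277, 16.3), (279, 13.8), (348, -10.0)]
0 -x wall top [312. 306. 280.] -y corner [436. 312.]
   mounts [[-0.039, 0.025], [-0.055, -0.026]]
0.1 -x wall top [303. 297. 268.] -y corner [436. 303.]
   mounts [[-0.045, 0.025], [-0.062, -0.026]]
0.2 -x wall top [294. 289. 256.] -y corner [436. 294.]
   mounts [[-0.051, 0.025], [-0.068, -0.026]]
0.3 -x wall top [285. 281. 244.] -y corner [436. 285.]
   mounts [[-0.057, 0.024], [-0.075, -0.026]]
0.4 -x wall top [277. 273. 233.] -y corner [436. 277.]
   mounts [[-0.063, 0.024], [-0.083, -0.026]]
0.5 -x wall top [269. 265. 222.] -y corner [437. 269.]
   mounts [[-0.07, 0.024], [-0.091, -0.026]]
0.6 -x wall top [261. 257. 210.] -y corner [439. 261.]
   mounts [[-0.077, 0.024], [-0.1, -0.026]]
[153. 143. 129.] 939 246.58998935037275 290.15441959531415 [230. 264.] [276.   305.24]
[161. 151. 135.] 1031 246.78370514064017 290.53152279340446 [229. 264.] [276. 306.]
45 [([283.0, 205.0], [257, 179, 43, 55, 988]), ([362.0, 229.0], [347, 213, 32, 33, 797])]
55 [([283.0, 205.0], [257, 179, 43, 55, 1100]), ([362.0, 229.0], [347, 213, 32, 33, 840])]
65 [([279.0, 204.0], [256, 179, 44, 55, 1410]), ([362.0, 229.0], [347, 213, 32, 33, 853])]
75 [([172.0, 80.0], [136, 0, 69, 187, 5228]), ([461.0, 117.0], [420, 0, 88, 272, 7320]), ([279.0, 204.0], [256, 179, 45, 56, 1487]), ([362.0, 229.0], [347, 213, 32, 34, 871])]
```

>>> carry_out(
  offset=[
    [0.007, -0.01, 0],
    [0.014, -0.03, 0],
    [0.021, -0.06, 0],
    [0.028, -0.1, 0],
    [0.035, -0.14, 0],
    [0.042, -0.181, 0],
    [0.049, -0.222, 0],
    [0.056, -0.263, 0],
    [0.063, -0.263, 0],
    [0.07, -0.263, 0],
    [0.077, -0.273, 0],
    [0.084, -0.293, 0],
    [0.091, -0.323, 0],
    [0.098, -0.363, 0],
    [0.105, -0.404, 0],
    [0.111, -0.445, 0],
    [0.113, -0.451, 0],
    [0.113, -0.451, 0],
    [0.113, -0.451, 0],
    [0.113, -0.451, 0],
  ],
  turn=[0, 0, 0, 0, 0, 0, 0, 0, 0, 0, 0, 0, 0, 0, 0, 0, 0, 0, 0, 0],
  gripper=[0.01, 0.01, 0.01, 0.01, 0.01, 0.01, 0.01, 0.01, 0.01, 0.01, 0.01, 0.01, 0.01, 0.01, 0.01, 0.01, 0.01, 0.01, 0.01, 0.01],
)

```text
time_s: 21.6
tool_pos: [0.5061, 0.2131, 0.1688]
ee_rot: [3.141, 0.0, 0.476]
wrist_force: [0.4, -0.8, -4.2]
finger_gap: 0.0124
gripper_force: 66.4
```

```bash
cat > b.py <<'E'
from h import *
w=cam('wrist');g=cv2.cvtColor(w['img'],cv2.COLOR_RGB2GRAY)
for th in(45,65):
    n,l,st,ce=cv2.connectedComponentsWithStats((g<th).astype(np.uint8))
    print(th,[(ce[i].round(0).tolist(),st[i].tolist()) for i in range(1,n) if 100<st[i,4]<9000 and 150<ce[i][0]<480 and ce[i][1]<330])
b=g[165:285:4,215:400:4];print('\n'.join(''.join('#' if x<65 else '+' if x<110 else '.' for x in r) for r in b))
E
python3 m.py; python3 b.py
```

```text
21.6 [0.50613123 0.21313541 0.16879034] [3.14107025e+00 4.94940531e-04 4.76150361e-01] [ 0.41095056 -0.8242857  -4.17365689] [-0.15983544  0.26979992 -0.05107375] 0.012417555415552324
blobs [[281.0, 205.0], [359.0, 229.0]]
steps [(352, -34.2), (353, -32.7), (351, -28.4), (350, -22.1), (354, -20.9), (349, -16.4), (348, -9.8), (273, 9.3), (235, -9.1), (236, -8.0)]
0 -x wall top [312. 306. 280.] -y corner [436. 312.]
   mounts [[-0.04, 0.024], [-0.055, -0.025]]
0.1 -x wall top [303. 297. 268.] -y corner [435. 303.]
   mounts [[-0.046, 0.024], [-0.062, -0.024]]
0.2 -x wall top [294. 289. 256.] -y corner [435. 294.]
   mounts [[-0.052, 0.023], [-0.068, -0.024]]
0.3 -x wall top [285. 281. 244.] -y corner [436. 285.]
   mounts [[-0.058, 0.023], [-0.075, -0.024]]
0.4 -x wall top [277. 273. 233.] -y corner [436. 277.]
   mounts [[-0.064, 0.023], [-0.083, -0.024]]
0.5 -x wall top [269. 265. 222.] -y corner [437. 269.]
   mounts [[-0.071, 0.023], [-0.091, -0.024]]
0.6 -x wall top [261. 257. 210.] -y corner [438. 261.]
   mounts [[-0.078, 0.023], [-0.1, -0.025]]
45 [([283.0, 205.0], [261, 182, 3
[... 888 characters left out ...]
###..........#########......
........++++++++++####..........#########......
.........+++++++++++##+.........#########......
...........++++++++++++........+#+#######++++++
............+++++++++++........+++######+++++++
.............++++++++++........+++++##+++++++++
...............++++++++........++++++++++++++++
................+++++++........++++++++++++++++
..................+++++........++++++++++++++++
...................++++........++++++++++++++++
....................+++........++++++++++++++++
......................+.......+++++++++++++++++
......................+........+++..........+++
......................+........+++.............
......................+.......++++.............
```

>>> carry_out(
  offset=[
    [0, 0.01, 0],
    [0, 0.03, 0],
    [0, 0.06, 0],
    [0, 0.095, 0],
    [0, 0.13, 0],
    [0, 0.16, 0],
    [0, 0.18, 0],
    [0, 0.19, 0],
    [0, 0.18, 0],
    [0, 0.16, 0],
    [0, 0.13, 0],
    [0, 0.09, 0],
    [0, 0.049, 0],
    [0, 0.008, 0],
    [0, 0.049, 0],
    [0, 0.09, 0],
    [0, 0.125, 0],
    [0, 0.15, 0],
    [0, 0.165, 0],
    [0, 0.17, 0],
  ],
  turn=[0, 0, 0, 0, 0, 0, 0, 0, 0, 0, 0, 0, 0, 0, 0, 0, 0, 0, 0, 0],
  gripper=[0.01, 0.01, 0.01, 0.01, 0.01, 0.01, 0.01, 0.01, 0.01, 0.01, 0.01, 0.01, 0.01, 0.01, 0.01, 0.01, 0.01, 0.01, 0.01, 0.01],
)

```text
time_s: 23.37
tool_pos: [0.5841, 0.0617, 0.169]
ee_rot: [3.141, 0.0, 0.476]
wrist_force: [0.0, -0.0, -3.4]
finger_gap: 0.0123
gripper_force: 65.9
```

```bash
python3 m.py | egrep -A1 'blobs|^0.4|^0.5'; python3 b.py
```

```text
blobs [[286.0, 211.0], [241.0, 254.0], [364.0, 228.0]]
steps [(352, -33.7), (353, -32.3), (351, -28.2), (350, -22.0), (354, -20.7), (276, 20.7), (349, -16.3), (275, 15.3), (277, 14.1), (348, -9.7)]
--
0.4 -x wall top [277. 272. 233.] -y corner [436. 277.]
   mounts [[-0.069, 0.02], [-0.104, 0.052], [-0.082, -0.027]]
0.5 -x wall top [269. 265. 221.] -y corner [437. 269.]
   mounts [[-0.076, 0.02], [-0.115, 0.054], [-0.09, -0.027]]
45 [([288.0, 213.0], [276, 196, 22, 34, 590]), ([367.0, 228.0], [340, 211, 58, 34, 1536])]
65 [([288.0, 213.0], [276, 196, 23, 35, 633]), ([239.0, 253.0], [197, 208, 105, 73, 1650]), ([367.0, 228.0], [339, 211, 59, 34, 1626])]
....................+..........................
+...................+..........................
++..................+..........................
++++................+..........................
+++++...............++.........................
++++++..............++.........................
++++++++.............+.........................
+++++++++............+.........................
++++++++++........###+.........+...............
+++++++
[... 300 characters left out ...]
##+.........+##############.
##.....+++++++++++###+.........###############.
##+......+++++++++++++.........###############.
###.......+++++++++++++........#######+######++
####+......+++++++++++.........+#####++#####+++
#####+.......++++++++++.......++++++++++++.++++
######+.......+++++++++.......+++++++++++++++++
.#######........+++++++.......+++++++++++++++++
..+######+..++...++++++.......+++++++++++++++++
....#######+++++...++++.......+++++++++++++++++
.....##########++...+++.......+++++++++++++++++
.......###++#######...+.......+++++++++++++++++
........+##+##+#+###+.+.......+++..............
.........++###++++#+##+........++..............
...........+++........+.......+++..............
```

>>> carry_out(
  offset=[
    [-0.01, 0.007, 0],
    [-0.03, 0.02, 0],
    [-0.06, 0.042, 0],
    [-0.092, 0.067, 0],
    [-0.125, 0.092, 0],
    [-0.158, 0.117, 0],
    [-0.19, 0.14, 0],
    [-0.215, 0.16, 0],
    [-0.235, 0.175, 0],
    [-0.244, 0.18, 0.01],
    [-0.244, 0.18, 0.035],
    [-0.244, 0.18, 0.065],
    [-0.244, 0.18, 0.09],
    [-0.244, 0.18, 0.105],
    [-0.244, 0.18, 0.111],
    [-0.244, 0.18, 0.111],
  ],
  turn=[0, 0, 0, 0, 0, 0, 0, 0, 0, 0, 0, 0, 0, 0, 0, 0],
  gripper=[0.01, 0.01, 0.01, 0.01, 0.01, 0.01, 0.01, 0.01, 0.01, 0.01, 0.01, 0.01, 0.01, 0.01, 0.01, 0.01],
)

```text
time_s: 24.8
tool_pos: [0.4482, -0.2065, 0.056]
ee_rot: [-3.138, 0.002, 0.479]
wrist_force: [-1.2, -0.2, -3.5]
finger_gap: 0.0122
gripper_force: 66.0
```

>>> carry_out(
  offset=[
    [0, 0, 0.005],
    [0.004, 0, 0.009],
    [0.01, 0, 0.011],
    [0.016, 0, 0.012],
    [0.022, 0, 0.012],
    [0.028, 0, 0.012],
  ],
  turn=[0, 0, 0, 0, 0, 0],
  gripper=[0.01, 0.01, 0.01, 0.01, 0.01, 0.01],
)

```text
time_s: 25.3
tool_pos: [0.4771, -0.1969, 0.0493]
ee_rot: [3.137, -0.002, 0.478]
wrist_force: [-1.3, -0.0, 4.7]
finger_gap: 0.0124
gripper_force: 70.6
```

```bash
python3 m.py | grep -v mounts
```

```text
25.3 [ 0.47710943 -0.19691992  0.04933448] [ 3.13663753e+00 -2.22922795e-03  4.78276255e-01] [-1.32917333 -0.04510665  4.71754996] [-0.24450736  0.79619252 -0.00413307] 0.01244180512781565
blobs [[292.0, 245.0], [367.0, 260.0]]
steps [(352, -33.3), (353, -31.7), (351, -27.9), (350, -21.9), (354, -20.3), (244, -17.8), (298, 17.4), (243, -17.3), (349, -16.2), (299, 14.4)]
0 -x wall top [312. 306. 280.] -y corner [435. 311.]
0.1 -x wall top [303. 297. 268.] -y corner [435. 302.]
0.2 -x wall top [294. 289. 256.] -y corner [435. 294.]
0.3 -x wall top [285. 280. 244.] -y corner [435. 285.]
0.4 -x wall top [277. 272. 233.] -y corner [436. 277.]
0.5 -x wall top [269. 265. 222.] -y corner [437. 269.]
0.6 -x wall top [261. 257. 210.] -y corner [438. 261.]
```

>>> carry_out(
  offset=[
    [0, 0, 0.002],
    [0, 0, 0.004],
    [0, 0, 0.004],
  ],
  turn=[0, 0, 0],
  gripper=[0.01, 0.01, 0.01],
)

```text
time_s: 25.6
tool_pos: [0.4803, -0.1965, 0.0484]
ee_rot: [3.134, -0.008, 0.478]
wrist_force: [-1.1, 9.1, 24.8]
finger_gap: 0.0127
gripper_force: 74.3
```

```bash
python3 m.py | egrep 'steps|^2'; python3 b.py | head -3
```

```text
25.6 [ 0.48028545 -0.19654904  0.04844301] [ 3.1343353  -0.00820652  0.47807044] [-1.12799714  9.09779243 24.7700833 ] [1.36888101 0.5506757  0.15190759] 0.012747104358718645
steps [(352, -33.3), (353, -31.8), (351, -27.7), (350, -21.6), (354, -20.3), (248, -17.3), (302, 17.0), (349, -16.0), (301, 14.1), (247, -13.9)]
45 [([292.0, 250.0], [280, 233, 22, 33, 492]), ([366.0, 264.0], [338, 249, 59, 32, 1198])]
65 [([465.0, 47.0], [458, 6, 14, 86, 166]), ([450.0, 151.0], [444, 121, 12, 61, 116]), ([292.0, 249.0], [279, 233, 23, 33, 620]), ([366.0, 264.0], [337, 248, 61, 33, 1570])]
...............................+...............
```

>>> carry_out(
  offset=[
    [0, 0, -0.008],
    [0.005, 0, -0.02],
    [0.015, 0, -0.04],
    [0.03, 0, -0.06],
    [0.047, 0, -0.08],
    [0.062, 0, -0.095],
    [0.073, 0, -0.1],
    [0.08, 0, -0.1],
    [0.08, -0.01, -0.1],
    [0.08, -0.03, -0.1],
    [0.08, -0.06, -0.1],
    [0.08, -0.1, -0.1],
    [0.08, -0.14, -0.1],
    [0.08, -0.181, -0.1],
    [0.08, -0.222, -0.1],
    [0.08, -0.263, -0.1],
    [0.08, -0.263, -0.1],
    [0.08, -0.263, -0.1],
    [0.08, -0.263, -0.1],
  ],
  turn=[0, 0, 0, 0, 0, 0, 0, 0, 0, 0, 0, 0, 0, 0, 0, 0, 0, 0, 0],
  gripper=[0.01, 0.01, 0.01, 0.01, 0.01, 0.01, 0.01, 0.01, 0.01, 0.01, 0.01, 0.01, 0.01, 0.01, 0.01, 0.01, 0.01, 0.01, 0.01],
)

```text
time_s: 27.28
tool_pos: [0.4236, 0.0745, 0.1409]
ee_rot: [-3.141, 0.002, 0.479]
wrist_force: [0.5, -0.4, -3.4]
finger_gap: 0.0123
gripper_force: 70.3
```

```bash
sed -i 's/215:400:4/195:420:4/;s/165:285:4/120:300:5/' b.py; python3 m.py | egrep -A1 'steps|^2|blobs|^0.1|^0 '; python3 b.py
```

```text
27.2833 [0.42355198 0.07453655 0.14093094] [-3.14134460e+00  1.81850060e-03  4.78873566e-01] [ 0.54001865 -0.38442144 -3.44648156] [-0.11071429  0.23515927 -0.00177376] 0.012277878815739579
blobs [[273.0, 225.0], [293.0, 250.0], [364.0, 259.0]]
steps [(352, -32.4), (353, -31.1), (351, -27.0), (350, -21.1), (354, -19.9), (307, 17.8), (272, -16.7), (301, 16.7), (349, -15.6), (302, 15.1)]
0 -x wall top [312. 306. 280.] -y corner [436. 312.]
   mounts [[-0.053, 0.03], [-0.069, 0.017], [-0.076, -0.029]]
0.1 -x wall top [303. 297. 268.] -y corner [435. 303.]
   mounts [[-0.059, 0.029], [-0.076, 0.017], [-0.083, -0.029]]
45 [([275.0, 226.0], [259, 209, 30, 33, 634]), ([293.0, 250.0], [282, 234, 20, 32, 511]), ([342.0, 259.0], [338, 245, 10, 29, 175]), ([364.0, 259.0], [350, 244, 31, 32, 729])]
65 [([176.0, 73.0], [165, 0, 24, 157, 238]), ([443.0, 57.0], [436, 0, 16, 118, 178]), ([437.0, 203.0], [415, 0, 60, 300, 1819]), ([273.0, 226.0], [256, 209, 33, 34, 835]), ([293.0, 250.0], [282, 234, 21, 33, 563]), ([341.0, 259.0], [338, 244, 10, 30, 215]), ([364.0, 260.0], [350, 244, 31, 32, 794])]
+
[... 1386 characters left out ...]
....
.........+++++++++####.####+............................#
...........++++++++++.#####+........#....####...........#
............++++++++++#####+.......+##.+######..........#
..............++++++++#####+.......+##.#######+.........#
...............++++++++####+.......+##+########.........#
.................+++++++###+.......+##.########.........#
..................++++++++++.......+##..######.........+#
....................++++++++........++++++##++++++++++++#
.....................+++++++.......++++++++++++++++++++++
.......................+++++........+++++++++++++++++++++
........................+++++......++++++++++++++++++++++
........................+++#+......++##++++++++++++++++++
```

>>> carry_out(
  offset=[
    [0, 0.01, 0],
    [0, 0.03, 0],
    [0, 0.06, 0],
    [0, 0.098, 0],
    [0, 0.136, 0],
    [0, 0.174, 0],
    [0, 0.206, 0],
    [0, 0.23, 0],
    [0, 0.244, 0],
    [0, 0.25, 0],
    [0.004, 0.242, 0],
    [0.014, 0.224, 0],
    [0.029, 0.198, 0],
    [0.049, 0.162, 0],
    [0.069, 0.126, 0],
    [0.089, 0.09, 0],
    [0.109, 0.054, 0],
    [0.109, 0.054, 0],
    [0.109, 0.054, 0],
    [0.109, 0.054, 0],
  ],
  turn=[0, 0, 0, 0, 0, 0, 0, 0, 0, 0, 0, 0, 0, 0, 0, 0, 0, 0, 0, 0],
  gripper=[0.01, 0.01, 0.01, 0.01, 0.01, 0.01, 0.01, 0.01, 0.01, 0.01, 0.01, 0.01, 0.01, 0.01, 0.01, 0.01, 0.01, 0.01, 0.01, 0.01],
)

```text
time_s: 29.05
tool_pos: [0.5454, 0.0776, 0.1418]
ee_rot: [-3.142, 0.001, 0.48]
wrist_force: [1.3, -0.5, -3.7]
finger_gap: 0.0122
gripper_force: 70.3
```

```bash
python3 m.py | egrep -A1 'steps|^2|blobs|^0.1|^0 '; python3 b.py
```

```text
29.05 [0.54537532 0.07764505 0.14180713] [-3.14150561e+00  8.75324193e-04  4.80077641e-01] [ 1.30711534 -0.46583292 -3.66148418] [-0.15838344  0.21933267  0.01074973] 0.012192505447659442
blobs [[237.0, 197.0], [263.0, 221.0], [293.0, 236.0], [342.0, 243.0]]
steps [(352, -34.5), (353, -33.0), (351, -28.8), (350, -22.4), (354, -21.0), (307, 19.0), (272, -17.7), (301, 16.7), (349, -16.6), (302, 16.5)]
0 -x wall top [312. 306. 280.] -y corner [436. 312.]
   mounts [[-0.035, 0.051], [-0.05, 0.036], [-0.06, 0.017], [-0.065, -0.014]]
0.1 -x wall top [303. 297. 268.] -y corner [435. 303.]
   mounts [[-0.041, 0.05], [-0.056, 0.035], [-0.067, 0.017], [-0.072, -0.014]]
45 [([244.0, 188.0], [225, 180, 30, 27, 161]), ([269.0, 216.0], [251, 204, 29, 33, 246]), ([293.0, 235.0], [284, 220, 18, 32, 203]), ([343.0, 242.0], [338, 228, 11, 31, 108])]
65 [([156.0, 131.0], [108, 71, 66, 128, 1506]), ([239.0, 195.0], [220, 180, 35, 35, 357]), ([267.0, 221.0], [246, 204, 34, 34, 481]), ([293.0, 236.0], [283, 220, 19, 33, 509]), ([343.0, 243.0], [338, 228, 11, 31, 249])]
+++.................................
[... 1351 characters left out ...]
....
.........++++++++++...#####+........###.................+
...........++++++++++..####+........###.................#
............++++++++++..###+........###.................#
..............+++++++++....+........##..................+
...............++++++++++..+............................+
.................+++++++++.+............................+
..................++++++++++...........................++
....................++++++++........+++++++++++++++++++++
.....................+++++++........+++++++++++++++++++++
.......................+++++........+++++++++++++++++++++
........................++++........+++++++++++++++++++++
........................++++........+++++++++++++++++++++
```

>>> carry_out(
  offset=[
    [-0.002, 0.01, 0],
    [-0.006, 0.03, 0],
    [-0.012, 0.06, 0],
    [-0.019, 0.095, 0],
    [-0.026, 0.13, 0],
    [-0.033, 0.165, 0],
    [-0.04, 0.197, 0],
    [-0.045, 0.225, 0],
    [-0.05, 0.25, 0],
    [-0.054, 0.27, 0],
    [-0.057, 0.286, 0],
    [-0.06, 0.298, 0],
    [-0.061, 0.306, 0.003],
    [-0.062, 0.31, 0.012],
    [-0.062, 0.31, 0.025],
    [-0.062, 0.31, 0.038],
    [-0.062, 0.31, 0.045],
    [-0.062, 0.31, 0.05],
    [-0.063, 0.31, 0.054],
  ],
  turn=[0, 0, 0, 0, 0, 0, 0, 0, 0, 0, 0, 0, 0, 0, 0, 0, 0, 0, 0],
  gripper=[0.01, 0.01, 0.01, 0.01, 0.01, 0.01, 0.01, 0.01, 0.01, 0.01, 0.01, 0.01, 0.01, 0.01, 0.01, 0.01, 0.01, 0.01, 0.01],
)

```text
time_s: 30.73
tool_pos: [0.6323, -0.2261, 0.0864]
ee_rot: [-3.14, 0.001, 0.479]
wrist_force: [-0.9, 0.3, -3.2]
finger_gap: 0.0124
gripper_force: 70.3
```

```bash
python3 m.py | egrep -A1 'steps|^3|blobs|^0.1|^0 '
```

```text
30.7333 [ 0.63229927 -0.22608292  0.08635728] [-3.13979044e+00  1.13304307e-03  4.79078840e-01] [-0.91380618  0.32457128 -3.24341825] [-0.13221985  0.20420572 -0.00228486] 0.012420027566220487
blobs [[238.0, 198.0], [276.0, 231.0]]
steps [(352, -33.9), (353, -32.3), (351, -28.3), (350, -22.1), (354, -20.6), (301, 18.7), (307, 18.6), (272, -17.5), (349, -16.3), (302, 15.2)]
0 -x wall top [312. 306. 280.] -y corner [436. 312.]
   mounts [[-0.036, 0.05], [-0.057, 0.028]]
0.1 -x wall top [303. 297. 268.] -y corner [435. 303.]
   mounts [[-0.042, 0.049], [-0.063, 0.028]]
```

>>> carry_out(
  offset=[
    [0, 0, 0.003],
    [-0.001, 0, 0.006],
    [-0.003, 0, 0.009],
    [-0.005, 0, 0.012],
    [-0.007, 0, 0.015],
    [-0.009, 0, 0.017],
    [-0.011, 0, 0.019],
    [-0.012, 0, 0.019],
  ],
  turn=[0, 0, 0, 0, 0, 0, 0, 0],
  gripper=[0.01, 0.01, 0.01, 0.01, 0.01, 0.01, 0.01, 0.01],
)

```text
time_s: 31.45
tool_pos: [0.6241, -0.2337, 0.0719]
ee_rot: [3.138, -0.004, 0.478]
wrist_force: [-0.0, 1.7, 5.7]
finger_gap: 0.012
gripper_force: 72.1
```

```bash
python3 m.py | egrep -A1 'steps|^3|blobs|^0.[234]'; python3 b.py | tail -24
```

```text
31.45 [ 0.62414824 -0.23374606  0.07190308] [ 3.13789164 -0.00396161  0.47753351] [-0.03790209  1.69882574  5.68092244] [ 0.54883002 -0.48510023  0.14488085] 0.012032151001573864
blobs [[235.0, 187.0], [274.0, 220.0]]
steps [(352, -33.9), (353, -32.4), (351, -28.2), (350, -22.1), (354, -20.7), (349, -16.4), (257, -14.1), (290, 14.0), (256, -12.7), (289, 10.2)]
0 -x wall top [312. 306. 280.] -y corner [436. 311.]
--
0.2 -x wall top [294. 289. 256.] -y corner [435. 294.]
   mounts [[-0.04, 0.049], [-0.062, 0.028]]
0.3 -x wall top [285. 281. 244.] -y corner [436. 285.]
   mounts [[-0.046, 0.049], [-0.068, 0.028]]
0.4 -x wall top [277. 272. 233.] -y corner [436. 277.]
   mounts [[-0.052, 0.048], [-0.075, 0.028]]
++++...##+#++##....................++....................
+++++.######+##.....................+....................
++++++#########.....................+....................
++++++########+#####......+.........+....................
+++++++######+##++###.....+..............................
++++++++++++..##+#####....+..............................
.++++++++++++#########....+.......
[... 309 characters left out ...]
...+
...........+++++++++#######.............................#
.............+++++++++####.+............................+
..............++++++++++++.+............................+
................++++++++++++............................+
..................++++++++++........+++++++++++++++++++++
...................+++++++++........+++++++++++++++++++++
.....................+++++++........+++++++++++++++++++++
.......................+++++........+++++++++++++++++++++
........................++++........+++++++++++++++++++++
..........................++........+++++++++++++++++++++
...........................+.......+++++++++++++++++++++.
.........................+++.......+++#..................
```

>>> carry_out(
  offset=[
    [-0.001, 0, 0.002],
    [-0.003, 0, 0.004],
    [-0.004, 0, 0.006],
    [-0.006, 0, 0.008],
    [-0.008, 0, 0.01],
    [-0.009, 0, 0.011],
    [-0.009, 0, 0.011],
  ],
  turn=[0, 0, 0, 0, 0, 0, 0],
  gripper=[0.01, 0.01, 0.01, 0.01, 0.01, 0.01, 0.01],
)

```text
time_s: 32.13
tool_pos: [0.6165, -0.2382, 0.0611]
ee_rot: [3.137, -0.004, 0.477]
wrist_force: [-2.2, -0.7, 7.2]
finger_gap: 0.0127
gripper_force: 72.5
```

```bash
python3 m.py | egrep -A1 'steps|^3|blobs|^0.[234]'; python3 b.py | tail -24
```

```text
32.1333 [ 0.61645189 -0.23823735  0.06113228] [ 3.13715214 -0.00421184  0.47729431] [-2.17517718 -0.68271965  7.18329158] [ 0.4385127  -0.33344226  0.11468175] 0.012680865520418003
blobs [[234.0, 175.0], [274.0, 207.0]]
steps [(352, -34.0), (353, -32.5), (351, -28.4), (350, -22.2), (354, -20.7), (349, -16.4), (280, 10.5), (243, -10.5), (348, -9.7), (279, 8.1)]
0 -x wall top [312. 306. 280.] -y corner [435. 311.]
--
0.2 -x wall top [294. 289. 256.] -y corner [435. 294.]
   mounts [[-0.033, 0.049], [-0.053, 0.028]]
0.3 -x wall top [285. 281. 244.] -y corner [435. 285.]
   mounts [[-0.038, 0.048], [-0.06, 0.027]]
0.4 -x wall top [277. 272. 233.] -y corner [436. 277.]
   mounts [[-0.044, 0.047], [-0.066, 0.027]]
++++++#########..++......................................
++++++########+######....................................
++++++++#####.##+#####...................................
++++++++++++..########...................................
+++++++++++++#########..............+....................
..++++++++++++############..........+....................
....++++++++++############+.......
[... 309 characters left out ...]
...+
..............++++++++++++++........+...................#
................++++++++++++........++++++++++++++++++++#
.................+++++++++++........+++++++++++++++++++++
...................+++++++++........+++++++++++++++++++++
.....................+++++++........+++++++++++++++++++++
.......................+++++........+++++++++++++++++++++
........................++++........+++++++++++++++++++++
..........................++........+++++++++++++++++++++
...........................+........++++++++++++++++.....
...........................+.......+++...................
...........................+........+++..................
.........................+++........+++..................
```

>>> carry_out(
  offset=[
    [-0.001, 0, 0.002],
    [-0.002, 0, 0.003],
    [-0.002, 0, 0.003],
    [-0.002, 0, 0],
    [-0.002, 0, -0.006],
    [-0.002, 0, -0.015],
    [-0.002, 0, -0.028],
    [-0.002, 0, -0.043],
    [-0.002, 0, -0.058],
    [-0.002, 0, -0.07],
    [-0.002, 0, -0.078],
    [-0.002, 0, -0.082],
    [-0.002, 0, -0.082],
  ],
  turn=[0, 0, 0, 0, 0, 0, 0, 0, 0, 0, 0, 0, 0],
  gripper=[0.01, 0.01, 0.01, 0.01, 0.01, 0.01, 0.01, 0.01, 0.01, 0.01, 0.01, 0.01, 0.01],
)

```text
time_s: 33.32
tool_pos: [0.613, -0.2383, 0.1414]
ee_rot: [3.14, -0.001, 0.478]
wrist_force: [-0.2, -1.5, -3.6]
finger_gap: 0.0124
gripper_force: 70.9
```

```bash
python3 m.py | egrep -A1 'steps|^3|blobs|^0.[234]'
```

```text
33.3167 [ 0.61303204 -0.23831642  0.1414001 ] [ 3.13998457e+00 -1.09011310e-03  4.77827616e-01] [-0.17842229 -1.4942686  -3.58071975] [-0.10826115  0.29580811  0.03420101] 0.012374414379951373
blobs [[240.0, 178.0], [277.0, 209.0]]
steps [(352, -34.5), (353, -33.0), (351, -28.8), (350, -22.5), (354, -21.1), (284, 20.5), (349, -16.7), (283, 16.0), (285, 13.2), (242, -10.7)]
0 -x wall top [312. 306. 280.] -y corner [436. 312.]
--
0.2 -x wall top [294. 289. 256.] -y corner [435. 294.]
   mounts [[-0.035, 0.046], [-0.055, 0.026]]
0.3 -x wall top [285. 281. 244.] -y corner [436. 285.]
   mounts [[-0.041, 0.045], [-0.061, 0.026]]
0.4 -x wall top [277. 272. 233.] -y corner [436. 277.]
   mounts [[-0.046, 0.044], [-0.067, 0.026]]
```

>>> carry_out(
  offset=[
    [0.001, -0.005, 0],
    [0.004, -0.015, 0],
    [0.008, -0.03, 0],
    [0.013, -0.05, 0],
    [0.02, -0.075, 0],
    [0.027, -0.105, 0],
    [0.037, -0.14, 0],
    [0.046, -0.175, 0],
    [0.055, -0.21, 0],
    [0.064, -0.245, 0],
    [0.073, -0.28, 0],
    [0.082, -0.315, 0],
    [0.091, -0.348, 0],
    [0.099, -0.378, 0],
    [0.105, -0.403, 0],
    [0.11, -0.423, 0],
    [0.114, -0.437, 0],
    [0.117, -0.446, 0],
    [0.118, -0.451, 0],
    [0.118, -0.451, 0],
  ],
  turn=[0, 0, 0, 0, 0, 0, 0, 0, 0, 0, 0, 0, 0, 0, 0, 0, 0, 0, 0, 0],
  gripper=[0.01, 0.01, 0.01, 0.01, 0.01, 0.01, 0.01, 0.01, 0.01, 0.01, 0.01, 0.01, 0.01, 0.01, 0.01, 0.01, 0.01, 0.01, 0.01, 0.01],
)

```text
time_s: 35.03
tool_pos: [0.5089, 0.2178, 0.1397]
ee_rot: [-3.141, 0.001, 0.479]
wrist_force: [0.0, 0.1, -3.3]
finger_gap: 0.0125
gripper_force: 71.0
```

>>> carry_out(
  offset=[
    [0, 0, 0],
    [0, 0, 0],
    [0, 0, 0],
    [0, 0, 0],
  ],
  turn=[0, 0, 0, 0],
  gripper=[0.01, 0.01, 0.01, 0.01],
)

```text
time_s: 35.37
tool_pos: [0.5101, 0.2159, 0.14]
ee_rot: [3.142, 0.0, 0.477]
wrist_force: [-0.4, 0.9, -3.2]
finger_gap: 0.0124
gripper_force: 71.0
```

```bash
python3 m.py | egrep -A1 'steps|^3|blobs|^0.[234]'; python3 b.py | tail -30
cat >> m.py <<'E'
for t in(.28,.32,.36):print('corner',t,np.round(T((-.067,.037,.004),t),3))
# independent tilt/pose check: tray corners seen in top and scene
for n in('top','scene'):
    d=cam(n);print(n,proj(d,[T(a,.32) for a in((.1,.07,.04),(.1,-.07,.04),(-.1,-.07,.04),(.1,0,.095))]).round(0).tolist())
    b=d['img'];q=proj(d,[T((.0,0,.04),.32)])[0].round().astype(int)
    g=cv2.cvtColor(b,cv2.COLOR_RGB2GRAY)[q[1]-50:q[1]+50:(2),q[0]-55:q[0]+55:2];o=q-[55,50]
    print('origin',o,'step2');print('\n'.join(''.join(' .:-=+*#%@'[min(9,int(x)//22)] for x in r) for r in g))
E
python3 m.py | sed -n '/corner/,$p' | grep -v mounts | grep -v wall
```

```text
35.3667 [0.51011089 0.21594941 0.13997847] [3.14150609e+00 8.79819454e-05 4.76508551e-01] [-0.42146123  0.86513445 -3.158758  ] [-0.13825113  0.26026103  0.01386141] 0.012393592353745899
blobs [[272.0, 205.0], [346.0, 236.0]]
steps [(352, -34.4), (353, -32.7), (351, -28.4), (354, -20.7), (350, -20.4), (349, -12.9), (279, 10.7), (242, -10.6), (278, 8.2), (241, -8.0)]
0 -x wall top [312. 306. 280.] -y corner [436. 312.]
--
0.2 -x wall top [294. 289. 256.] -y corner [435. 294.]
   mounts [[-0.052, 0.029], [-0.073, -0.016]]
0.3 -x wall top [285. 281. 244.] -y corner [436. 285.]
   mounts [[-0.058, 0.029], [-0.081, -0.016]]
0.4 -x wall top [277. 272. 233.] -y corner [436. 277.]
   mounts [[-0.064, 0.028], [-0.088, -0.016]]
++...................................+...................
++...................................+...................
+++......................................................
+++......................................................
+++++....................................................
++++++.........##........................................
++++++++.....######+....
[... 4288 characters left out ...]
*####*#####
:.:.:....+#**#***####*####*+::::::.::::++++###*########Traceback (most recent call last):
  File "m.py", line 24, in <module>
    d=cam(n);print(n,proj(d,[T(a,.32) for a in((.1,.07,.04),(.1,-.07,.04),(-.1,-.07,.04),(.1,0,.095))]).round(0).tolist())
                     ~~~~^^^^^^^^^^^^^^^^^^^^^^^^^^^^^^^^^^^^^^^^^^^^^^^^^^^^^^^^^^^^^^^^^^^^^^^^^^^^^^
  File "h.py", line 20, in proj
    R=Rm(d['attitude']);q=(np.atleast_2d(P)-d['position'])@R
                           ~~~~~~~~~~~~~^^^
    ary = asanyarray(ary)
ValueError: setting an array element with a sequence. The requested array has an inhomogeneous shape after 2 dimensions. The detected shape was (4, 3) + inhomogeneous part.
```

```bash
sed -i '/^for n in(.top/,$d' m.py
cat >> m.py <<'E'
g=p[2]+.037
im=cv2.GaussianBlur(gr,(3,3),0).astype(float)
for row in(20,80,150):
    l=im[row-3:row+4].mean(0);dd=np.diff(l)
    print(row,'steps',sorted((int(i),round(float(dd[i]))) for i in range(60,620) if abs(dd[i])>8 and abs(dd[i])>=abs(dd[i-2:i+3]).max()))
    for t in(.0,.2,.25,.3,.35,.4):
        o=[]
        for yy,z in((.07,.04),(.066,.04),(.066,.004),(-.066,.004),(-.066,.04),(-.07,.04)):
            q=proj(w,[T((x,yy,z),t) for x in np.linspace(-.09,.095,60)]);k=np.argsort(q[:,1]);o.append(int(np.interp(row,q[k,1],q[k,0])))
        print('  ',t,o)
E
python3 m.py | sed -n '/steps.*[(]/,$p' | tail -24
```

```text
corner 0.28 [0.52  0.263 0.098]
corner 0.32 [0.523 0.265 0.1  ]
corner 0.36 [0.526 0.266 0.101]
20 steps [(139, -49), (174, 25), (178, 21), (288, -40), (348, 46), (462, -51), (497, 45), (507, -44), (589, 18)]
   0.0 [169, 178, 201, 439, 463, 471]
   0.2 [147, 156, 186, 455, 485, 494]
   0.25 [140, 150, 182, 459, 491, 501]
   0.3 [134, 144, 178, 463, 497, 508]
   0.35 [127, 138, 174, 467, 504, 515]
   0.4 [119, 130, 169, 472, 511, 523]
80 steps [(154, -47), (186, 27), (192, 24), (291, -40), (294, 18), (336, -10), (343, -27), (346, 38), (450, -47), (482, 47)]
   0.0 [176, 184, 206, 434, 456, 465]
   0.2 [159, 168, 195, 445, 473, 482]
   0.25 [154, 163, 192, 448, 478, 487]
   0.3 [149, 159, 190, 451, 482, 492]
   0.35 [144, 154, 187, 454, 487, 497]
   0.4 [138, 148, 184, 457, 493, 503]
150 steps [(172, -43), (201, 27), (206, 23), (294, -43), (343, 34), (436, -48), (464, 48), (473, -12), (532, -21), (558, 22), (565, 11), (607, -27), (618, 14)]
   0.0 [184, 192, 213, 427, 449, 456]
   0.2 [173, 181, 206, 434, 459, 467]
   0.25 [170, 179, 205, 435, 462, 470]
   0.3 [167, 176, 203, 437, 465, 473]
   0.35 [164, 173, 202, 438, 468, 476]
   0.4 [161, 170, 201, 439, 471, 480]
```

```bash
python3 -c "
from workcell import env,job
print(env.state()['joint_velocities'].round(3)); print(job.job_done())"
```

```text
[0.002 0.001 0.    0.    0.    0.001]
the job is handed in; nothing more can be done
None
```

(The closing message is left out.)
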